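# Uncover the wide pot, park its lid and put the lemon in

### The job

Take the lid off the wider of the two lidded pots by its knob and lay it, knob up, on the sloping wooden lid stand against the two pegs, keeping hold of it until it lies flat on the slope. Then put the lemon that lies on the worktop between the salt shaker and the spice jar in the opened pot, lowering it inside before you let go. Do not upset or shift anything else: both pots, the other lid, the bottle, canister, salt shaker and spice jar stay standing where they are.

Things in the scene. Friction and masses are not known exactly. Their poses are not given: they have to be found in the camera images.
- wide_pot: Plain steel pot, the wider and lower of two: outer diameter 170 mm, height 85 mm, wall 4 mm, inner floor 5 mm above its origin, two small loop handles at its own +y and -y sides (they start toward and away from the robot) reaching 111 mm from the axis at 65 mm height. Loose, 0.9 kg. Origin: centre of the underside, z up.
- wide_lid: Loose round steel lid of the wide pot, diameter 176 mm, about 0.25 kg. Origin: centre of the underside of its locating plug (diameter 152 mm, 6 mm deep, sits inside the pot's rim); own z is the lid's axis, towards the knob. The rim disc lies 6 to 10 mm above the origin, the slightly domed top reaches 18 mm at the middle; knob above it, top at 59 mm.
- wide_lid_knob (a point): Grip point in the middle of the wide lid's round black knob (diameter 36 mm, from 29 to 59 mm above the lid's origin, on a thinner stem); 44 mm above the lid's origin on its axis.
- narrow_pot: Plain steel pot without handles, narrower and taller: diameter 120 mm, height 115 mm. Loose; to be left closed. Origin: centre of the underside.
- narrow_lid: Lid of the narrow pot, diameter 126 mm, black knob of diameter 30 mm whose top is 168 mm above the worktop. Origin: on its axis, 109 mm above the worktop while it is on the pot.
- lid_stand: Wooden lid stand, fixed: a board 165 mm long and 135 mm wide that slopes 35 degrees from level, rising along the stand's own +x (away from the robot and to its left, so the slope faces right and back), with two pegs (diameter 12 mm, standing 24 mm out of the board) near its lower end. Origin: centre of its footprint on the worktop, z up. Lowest edge 25 mm, highest about 120 mm above the worktop.
- stand_seat (a point): Point on the upper face of the stand's board, 72 mm above the worktop: the wide lid's origin comes to lie here (within a few mm) when the lid lies flat on the board with its edge against both pegs. Own x runs up the slope, y across, z square out of the board (tilted 35 degrees from vertical, toward the stand's -x). The pegs are at x = -72.5, y = +61 and -61 mm in this frame.
- lemon: A yellow lemon lying down, 72 mm long along its own x, 55 mm wide along y, 56 mm high. Origin: centre of its underside as it starts. A salt shaker and a spice jar stand close to its two ends.
- lemon_center (a point): Middle of the lemon, 28 mm above its origin.
- salt_shaker: Salt shaker, diameter 44 mm, height 90 mm. Loose. Origin: centre of the underside.
- spice_jar: Spice jar with a dark cap, diameter 41 mm, height 105 mm. Loose. Origin: centre of the underside.
- tall_bottle: Dark glass bottle, diameter 72 mm, height 335 mm. Loose; it stands either on the robot's side of the lemon or behind it. Origin: centre of the underside.
- steel_canister: Open steel canister, diameter 111 mm, height 210 mm. Loose; it stands in the other of these two places. Origin: centre of the underside.
Not all that is in view belongs to the job. Leave any red look-alike of the spice_jar alone.

How it is judged:
By the outcome, as a careful person would: the job done as asked, in the order asked, and still so for the second after the job is handed in, with the robot touching nothing.
It also fails if it takes over 72 s, if anything falls off the work surface, if the arm or the gripper's body presses on something with over 40 N, if the wrist force passes 120 N, or if a joint passes its speed limit or range.

### The arm

A 6-joint arm with a two-finger parallel gripper is mounted at the origin on a cart in front of the work surface, level with it; the furniture and walls round the work are solid. World frame = base frame: x ahead of the robot, y to its left, z up, the work surface at z = 0. Lengths are in m, angles in rad, forces in N, time in s.
With the tool pointing down it reaches from about 0.35 to 0.775 m from the base axis. Payload 5.5 kg.
Tool frame: the origin (TCP) lies at the very end of the fingers, on their centre line; the grasp point (between the pads) lies 19 mm behind it; x points along the fingers, y is the direction in which the jaws open and shut, and the axes are right-handed (so a half turn about x gives the same grasp; the last joint's range is limited). The gripper opens to 85 mm and grips with 20 to 120 N. Pads are 22 mm wide; open, the fingers measure 114 mm over their backs; the gripper's body (76 mm by 85 mm) begins 54 mm behind the grasp point. The pads swing forward as they close: fully open they stand 13 mm farther back than shut.
Start: joints at [-1.397, 0.313, 0.046, 1.304, 0, 1.431], TCP at [0.177, -0.547, 0.231] pointing down, gripper open.
Joint ranges: [-2.76, 2.76], [-0.86, 1.69], [-1.03, 1.26], [-2.2, 2.34], [-1.47, 1.5], [-3.14, 3.14]. Speed limits (rad/s): [2.57, 2.57, 3.14, 3.14, 3.14, 3.14].

### API

Orientations are given as a unit quaternion [w, x, y, z].
In Python, from workcell import env gives the robot as it stands.
- The arm moves only by the tool drive_tool, never from a script. Its argument "plan" is a list that holds one entry, the list of rows, each a list of 7 numbers: the shift along the tool's x, y, z in cm, then the turn, a rotation vector about the tool's x, y, z in degrees, then the opening, from 0 (shut) to 1 (fully open). In form: [[[tx, ty, tz, wx, wy, wz, fingers], ...]]. A call has exactly 5 rows; each row shifts and turns the commanded pose from where the row before left it, along the tool's axes as they then stand; what a row does not reach is not made up. A row lasts 1/12 s, in which the tool goes at most 41.7 mm and 7.16 degrees, less where a joint would pass 70% of its speed; a pose out of reach is approached as far as the arm can. A call with a gripper value outside its range is refused whole. The fingers move at their own pace and stop on an object; "squeeze" is the grip in N (left out, the last holds). Time passes only in rows, so rows that do not move let the fingers close, or fill a call up. It gives the time, the measured TCP pose, the force and the opening at its end, in the units of the state.
- env.get_state(): the state, without advancing time (a new reading comes with each control period).
- env.read_camera(name): name is "scene" or "top"; returns the picture (420x560x3 uint8, red, green, blue); there is no depth.
- env.camera_model(name): a dict with "camera_matrix" (3x3 intrinsics, pixels), "camera_from_world" (4x4, takes a point from world to camera coordinates). Camera axes: x right, y down, z forward; pixel columns grow to the right and rows downward; lengths in m; the calibration is good to about 2 mm. A picture is of the moment at which its call begins. camera_model takes no time and is no camera call.
- env.hand_in(): hands the job in, once; it reports no verdict.
The state is a dict: "clock": time; "joint_pos": joint angles; "qvel": joint speeds; "tau": joint torques, N m; "tcp_pos": TCP position; "orientation": TCP orientation; "wrist_force": force on the tool from outside, world axes, zero at the start; "ft_torque": the same for the moment, N m; "finger_gap": finger opening in m.
Only numpy, scipy, OpenCV 4.12 (cv2) and the standard library are available. Lean on these libraries where they do the work, as an engineer would, in place of code of your own. Each camera call takes 0.05 s, during which the arm holds its last target.

## Working session

There is one attempt and no reset: what is moved stays moved. The work goes in short steps, Python scripts to look and compute and a tool call to move; the robot and the scene stay as the last step left them, time stands still between calls to the robot, and variables do not carry over. Pictures are saved under pics/ and viewed, and the job is handed in when it is done.

Besides the shell and the picture viewer there is one more tool, called as a command line: name --argument value ..., lists and objects as JSON in quotes. drive_tool: Moves the arm, as the interface text tells. Its arguments: {"type":"object","properties":{"plan":{"type":"array","items":{"type":"array","items":{"type":"array","items":{"type":"number"}}}},"squeeze":{"type":"number"}},"required":["plan"]}

```bash
ls; mkdir -p pics; python3 - <<'E'
from workcell import env
import cv2,numpy as np
for n in("scene","top"):
    im=env.read_camera(n); cv2.imwrite(f"pics/{n}0.png",im[:,:,::-1])
    m=env.camera_model(n); print(n,np.round(m["camera_matrix"],1).tolist(),np.round(m["camera_from_world"],3).tolist())
print(env.get_state())
E
```

```text
pics
scene [[540.6, 0.0, 288.9], [0.0, 540.6, 218.4], [0.0, 0.0, 1.0]] [[-0.795, -0.606, -0.011, 0.451], [-0.519, 0.69, -0.504, 0.304], [0.314, -0.395, -0.863, 1.219], [0.0, 0.0, 0.0, 1.0]]
top [[518.5, 0.0, 280.2], [0.0, 518.5, 203.0], [0.0, 0.0, 1.0]] [[0.425, -0.905, -0.005, -0.206], [-0.831, -0.388, -0.399, 0.489], [0.359, 0.174, -0.917, 1.463], [0.0, 0.0, 0.0, 1.0]]
{'clock': 0.1, 'joint_pos': array([-1.39663424e+00,  3.13957444e-01,  4.51138031e-02,  1.30357217e+00,
        1.64983350e-05,  1.43121507e+00]), 'qvel': array([-4.87073740e-04, -1.46428254e-03,  2.95587293e-03, -2.05942264e-05,
        2.72274689e-04, -9.99202924e-04]), 'tau': array([ 1.79032126e-03, -4.81724668e+01,  2.99245191e+01,  1.27069774e-02,
       -2.01865191e-04,  1.30787029e-05]), 'tcp_pos': array([ 0.17738758, -0.54649992,  0.23048841]), 'orientation': array([-0.109898  , -0.69841982, -0.11104318,  0.69842795]), 'wrist_force': array([-0.23005672, -0.47578798, -0.81575584]), 'ft_torque': array([ 0.02108501, -0.01018761, -0.01686491]), 'finger_gap': 0.08593145162136635}
```

View pics/scene0.png

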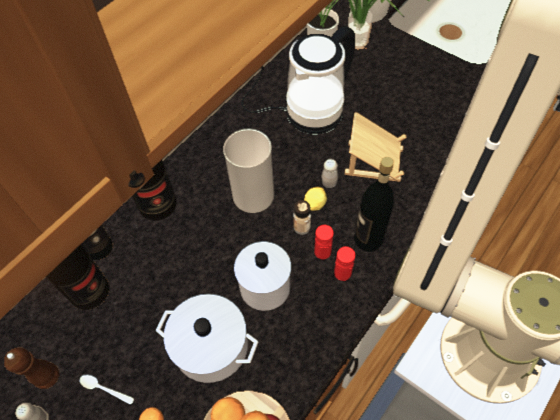

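View pics/top0.png

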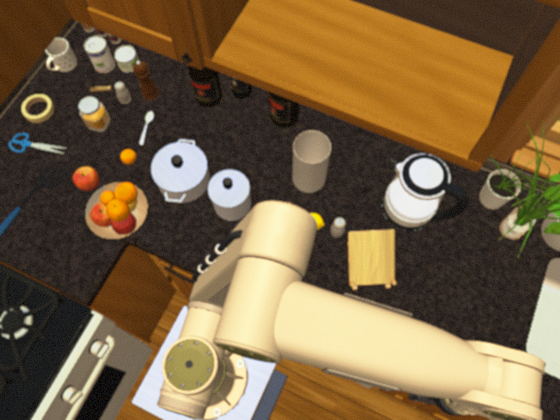

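The scene view shows the wide pot's knob at (202,327), the narrow pot's knob at (262,260), the lemon at (315,198), the salt shaker at (330,172) and the spice jar at (302,217). It also shows red look-alikes at (324,240) and (344,263), the bottle at (375,210), the canister at (248,170) and the stand at (377,150).

What could be mistaken:
- **Lid:** wide pot at (205,337) against narrow pot at (262,275). I choose the wide, handled one.
- **Lemon:** the oranges at (151,415) and (230,410) could be taken for it. I choose the yellow one at (315,198).

Next I crop in to check both choices.

```bash
cat > h.py <<'E'
import numpy as np,cv2
from workcell import env
def ray(n,uv):
    m=env.camera_model(n);T=np.array(m["camera_from_world"]);K=np.array(m["camera_matrix"])
    R,t=T[:3,:3],T[:3,3];o=-R.T@t;d=R.T@np.linalg.solve(K,[uv[0],uv[1],1.]);return o,d/np.linalg.norm(d)
def onz(n,uv,z):
    o,d=ray(n,uv);return o+d*(z-o[2])/d[2]
def tri(a,b):
    o1,d1=ray("scene",a);o2,d2=ray("top",b)
    s=np.linalg.lstsq(np.c_[d1,-d2],o2-o1,rcond=None)[0];p,q=o1+s[0]*d1,o2+s[1]*d2
    return (p+q)/2,np.linalg.norm(p-q)
def proj(n,p):
    m=env.camera_model(n);T=np.array(m["camera_from_world"]);K=np.array(m["camera_matrix"])
    q=K@(T[:3,:3]@np.asarray(p)+T[:3,3]);return q[:2]/q[2]
E
python3 - <<'E'
import cv2,numpy as np
a=cv2.imread("pics/scene0.png");b=cv2.imread("pics/top0.png")
c=[cv2.resize(a[105:265,280:430],None,fx=3.6,fy=3.6,interpolation=3)]
cv2.imwrite("pics/c1.png",c[0])
cv2.imwrite("pics/c2.png",cv2.resize(a[230:390,150:310],None,fx=3.7,fy=3.7,interpolation=3))
cv2.imwrite("pics/c3.png",cv2.resize(b[120:300,140:410],None,fx=2.9,fy=2.9,interpolation=3))
E
```

```text
(no output)
```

View pics/c1.png

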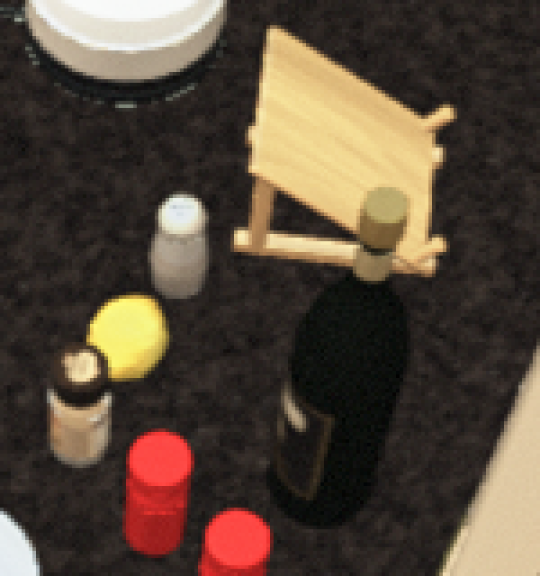

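View pics/c2.png

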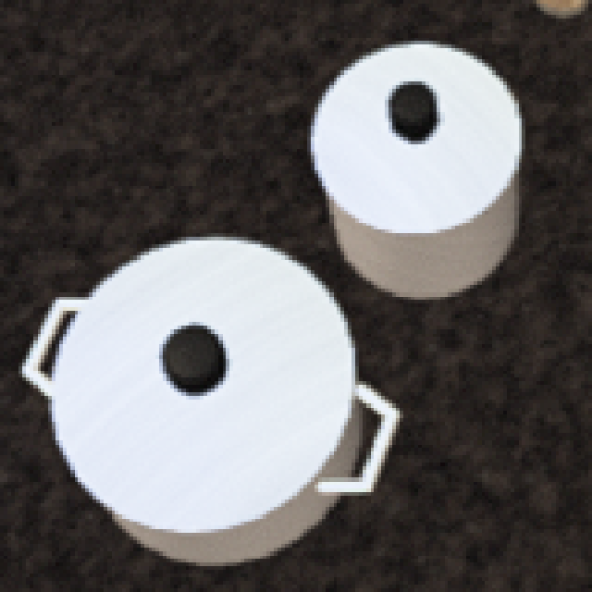

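View pics/c3.png

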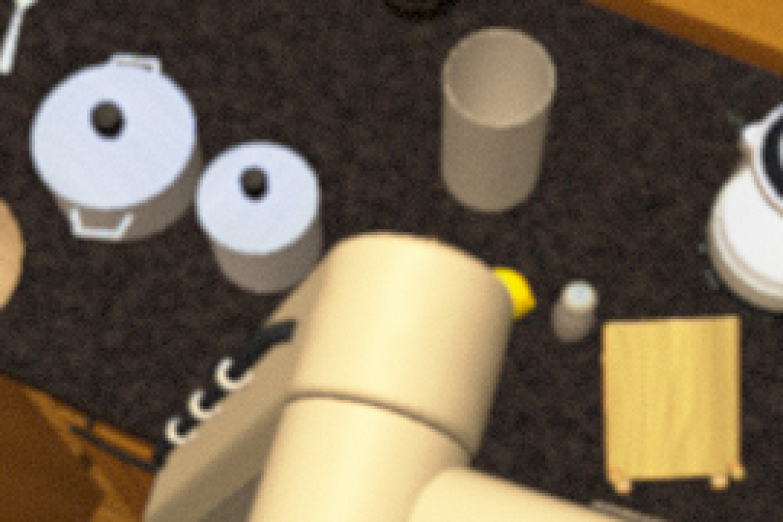

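The crops confirm both choices. The wide pot has handles and its knob is at scene (202,327). The lemon lies between the white salt shaker and the dark-capped spice jar, and the red jars are separate. Next I measure.

```bash
cat > m.py <<'E'
from h import *
from scipy.optimize import least_squares
a=cv2.imread("pics/scene0.png");b=cv2.imread("pics/top0.png")
def blob(im,mask,seed):
    n,l,s,c=cv2.connectedComponentsWithStats(mask.astype(np.uint8));
    ys,xs=np.nonzero(mask);i=np.argmin((xs-seed[0])**2+(ys-seed[1])**2);k=l[ys[i],xs[i]];return c[k],s[k],l==k
dk=lambda im,r:(lambda g:(g<110))(cv2.cvtColor(im,6).astype(int))
for nm,(sa,sb) in dict(wide=((202,327),(177,161)),narrow=((262,260),(228,183))).items():
    ca,s1,_=blob(a,dk(a,0),sa);cb,s2,_=blob(b,dk(b,0),sb)
    print(nm,ca,s1,cb,s2,tri(ca,cb))
# lid rims
for n,im,seeds in(("scene",a,[(190,350,.089),(255,285,.122)]),("top",b,[(185,180,.089),(232,200,.122)])):
    hsv=cv2.cvtColor(im,40)
    for u,v,z in seeds:
        m=(im.min(2)>185)
        c,s,mm=blob(im,m,(u,v))
        mm=cv2.morphologyEx(mm.astype(np.uint8),cv2.MORPH_OPEN,np.ones((7,7)))
        cn=max(cv2.findContours(mm,0,1)[0],key=len);h=cv2.convexHull(cn)[:,0]
        P=np.array([onz(n,p,z)[:2] for p in h])
        r=least_squares(lambda q:np.hypot(*(P-q[:2]).T)-q[2],[*P.mean(0),.08],loss='soft_l1',f_scale=.002)
        print(n,"lid",np.round(r.x,4),round(np.std(r.fun),4))
# lemon
for n,im,sd in(("scene",a,(316,200)),("top",b,(318,222))):
    hs=cv2.cvtColor(im,40);m=(hs[:,:,0]>22)&(hs[:,:,0]<35)&(hs[:,:,1]>130)&(hs[:,:,2]>120)
    c,s,mm=blob(im,m,sd);print(n,"lemon",c,s,onz(n,c,.028));
    if n=="scene":
        print(cv2.fitEllipse(max(cv2.findContours(mm.astype(np.uint8),0,1)[0],key=len)))
# stand
f=lambda x,y:(280+x/3.6,105+y/3.6); g=lambda x,y:(140+x/2.9,120+y/2.9)
for p,q in(((272,28),(740,316)),((250,172),(603,322))):
    print("upper corner",tri(f(*p),g(*q)))
    print(onz("scene",f(*p),.12),onz("top",g(*q),.12))
for q in((608,478),(742,472)):print("low",onz("top",g(*q),.025))
print("jar top",onz("scene",f(80,362),.105),"salt",onz("scene",f(182,212),.09),onz("top",g(580,293),.09))
print("bottle top",onz("scene",f(384,203),.335),"jar base",onz("scene",f(79,452),0))
print("canister",onz("scene",(248,148),.21),onz("top",(311,146),.21))
E
python3 m.py
```

```text
wide [202.0745098  326.78431373] [194 318  17  19 255] [176.72727273 161.09090909] [172 156  11  12  99] (array([0.51430344, 0.36556469, 0.12440058]), np.float64(0.0006857401570329451))
narrow [261.29166667 259.63095238] [255 252  13  16 168] [227.24 183.08] [223 178   9  11  75] (array([0.50214553, 0.18036244, 0.15450638]), np.float64(0.0012676772284239497))
scene lid [0.5149 0.3659 0.0872] 0.0007
scene lid [0.502  0.1814 0.0621] 0.0003
top lid [0.5144 0.367  0.0856] 0.0006
top lid [0.5011 0.1801 0.0605] 0.0007
scene lemon [315.24 199.25] [305 188  22  21 200] [ 0.54404444 -0.0824792   0.028     ]
((315.3151550292969, 197.3539581298828), (19.313268661499023, 20.6353816986084), 102.34840393066406)
top lemon [317.22123894 219.11504425] [310 212  14  17 113] [ 0.55846745 -0.09298914  0.028     ]
upper corner (array([ 0.59000992, -0.32052962,  0.11465103]), np.float64(0.004568464919253857))
[ 0.58532667 -0.31551021  0.12      ] [ 0.59015279 -0.32038715  0.12      ]
upper corner (array([ 0.52583644, -0.19830741,  0.11844614]), np.float64(0.0014872539371787899))
[ 0.52449155 -0.19703091  0.12      ] [ 0.52602234 -0.19839052  0.12      ]
low [ 0.40777625 -0.2638529   0.025     ]
low [ 0.47183587 -0.38582395  0.025     ]
jar top [ 0.53182738 -0.00834851  0.105     ] salt [ 0.55389972 -0.15935148  0.09      ] [ 0.55737013 -0.16371548  0.09      ]
bottle top [ 0.3761582  -0.07746759  0.335     ] jar base [ 5.25340553e-01 -1.48930157e-04  0.00000000e+00]
canister [ 0.68843333 -0.00617609  0.21      ] [ 0.69068926 -0.0036221   0.21      ]
```

```bash
cat > p.py <<'E'
from h import *
import json,sys
from scipy.spatial.transform import Rotation as R, Slerp
def rot(q): return R.from_quat([q[1],q[2],q[3],q[0]])
def axes(x,y):
    x=np.array(x,float);x/=np.linalg.norm(x);y=np.array(y,float);y-=x*(x@y);y/=np.linalg.norm(y)
    return R.from_matrix(np.c_[x,y,np.cross(x,y)])
def st(show=True):
    s=env.get_state()
    with open("log.jsonl","a") as f:f.write(json.dumps({k:np.asarray(v).tolist() for k,v in s.items()})+"\n")
    if show:
        M=rot(s["orientation"]).as_matrix()
        print("t",round(s["clock"],2),"q",np.round(s["joint_pos"],2),"tcp",np.round(s["tcp_pos"],4),"x",np.round(M[:,0],3),"y",np.round(M[:,1],3),"F",np.round(s["wrist_force"],1),"gap",round(s["finger_gap"],4))
    return s
def go(targets,fingers=1.,vmax=3.9,wmax=6.8,s=None):
    """targets: list of (pos, Rotation or None). prints rows"""
    s=s or st();p=np.array(s["tcp_pos"]);r=rot(s["orientation"]);rows=[]
    for tp,tr in targets:
        tr=tr if tr is not None else r
        d=np.linalg.norm(np.array(tp)-p)*100;w=np.degrees((r.inv()*tr).magnitude())
        n=max(1,int(np.ceil(max(d/vmax,w/wmax))))
        for i in range(n):
            dp=(np.array(tp)-p)/(n-i);loc=np.round(r.inv().apply(dp)*100,2)
            rv=np.round(np.degrees((r.inv()*tr).as_rotvec())/(n-i),1)
            rows.append([*loc,*rv,fingers])
            p=p+r.apply(loc/100);r=r*R.from_rotvec(np.radians(rv))
    while len(rows)%5: rows.append([0]*6+[fingers])
    for i in range(0,len(rows),5):print("[[%s]]"%",".join("["+",".join("%g"%(v+0.) for v in q)+"]" for q in rows[i:i+5]))
E
python3 - <<'E'
from p import *
s=st();r=rot(s["orientation"])
go([((.20,-.52,.36),None),((.47,-.25,.39),axes((0,0,-1),(.3,-.95,0))),((.53,.0,.39),axes((0,0,-1),(0,-1,0))),((.5147,.3664,.30),axes((0,0,-1),(.6,-.8,0)))])
E
```

```text
t 0.1 q [-1.4   0.31  0.05  1.3   0.    1.43] tcp [ 0.1774 -0.5465  0.2305] x [-0.     0.002 -1.   ] y [ 0.309 -0.951 -0.002] F [-0.2 -0.5 -0.8] gap 0.0859
t 0.1 q [-1.4   0.31  0.05  1.3   0.    1.43] tcp [ 0.1774 -0.5465  0.2305] x [-0.     0.002 -1.   ] y [ 0.309 -0.951 -0.002] F [-0.2 -0.5 -0.8] gap 0.0859
[[[-3.24,-0.46,-0.74,0,0,0,1],[-3.24,-0.46,-0.74,0,0,0,1],[-3.23,-0.46,-0.75,0,0,0,1],[-3.24,-0.46,-0.74,0,0,0,1],[-0.3,-1.74,-3.4,0,0,0,1]]]
[[[-0.3,-1.74,-3.4,0.1,0,0,1],[-0.3,-1.74,-3.4,0,0,0,1],[-0.29,-1.74,-3.4,0.1,0,0,1],[-0.3,-1.75,-3.4,0,0,0,1],[-0.29,-1.75,-3.39,0.1,0,0,1]]]
[[[-0.3,-1.75,-3.39,0,0,0,1],[-0.29,-1.75,-3.39,0.1,0,0,1],[-0.3,-1.76,-3.39,0,0,0,1],[-0.29,-1.76,-3.4,0.1,0,0.1,1],[0,-3.15,-1.89,2.5,0,0,1]]]
[[[0,-3.23,-1.75,2.5,0,0,1],[0,-3.3,-1.61,2.5,0,0,1],[0,-3.37,-1.46,2.5,0,0,1],[0,-3.43,-1.31,2.5,0,0,1],[0,-3.48,-1.17,2.5,0,0,1]]]
[[[0,-3.53,-1.01,2.5,0,0,1],[0.9,-3.66,0.15,-3.7,0,0,1],[0.9,-3.67,-0.08,-3.7,0,0,1],[0.9,-3.65,-0.32,-3.7,0,0,1],[0.9,-3.63,-0.55,-3.7,0,0,1]]]
[[[0.9,-3.58,-0.79,-3.7,0,0,1],[0.9,-3.52,-1.01,-3.7,0,0,1],[0.9,-3.45,-1.24,-3.7,0,0,1],[0.9,-3.37,-1.46,-3.7,0,0,1],[0.9,-3.26,-1.68,-3.6,0,0,1]]]
[[[0.9,-3.15,-1.88,-3.7,0,0,1],[0,0,0,0,0,0,1],[0,0,0,0,0,0,1],[0,0,0,0,0,0,1],[0,0,0,0,0,0,1]]]
```

```bash
sed -i 's/\*100,2)/*100,1)/' p.py; python3 - <<'E'
from p import *
go([((.20,-.52,.36),None),((.47,-.25,.39),axes((0,0,-1),(.7,-.7,0))),((.53,.0,.39),axes((0,0,-1),(1,-.3,0))),((.5147,.3664,.30),axes((0,0,-1),(1,0,0)))])
E
```

```text
t 0.1 q [-1.4   0.31  0.05  1.3   0.    1.43] tcp [ 0.1774 -0.5465  0.2305] x [-0.     0.002 -1.   ] y [ 0.309 -0.951 -0.002] F [-0.2 -0.5 -0.8] gap 0.0859
[[[-3.2,-0.5,-0.7,0,0,0,1],[-3.2,-0.4,-0.8,0,0,0,1],[-3.3,-0.5,-0.7,0,0,0,1],[-3.2,-0.4,-0.8,0,0,0,1],[-0.3,-1.7,-3.4,-2.7,0,0,1]]]
[[[-0.3,-1.6,-3.5,-2.7,0,0,1],[-0.3,-1.4,-3.5,-2.7,0,0,1],[-0.3,-1.2,-3.6,-2.7,0,0,1],[-0.3,-1.1,-3.7,-2.7,0,0,1],[-0.3,-0.9,-3.7,-2.7,0,0,1]]]
[[[-0.3,-0.7,-3.8,-2.7,0,0,1],[-0.3,-0.6,-3.8,-2.7,0,0,1],[-0.3,-0.4,-3.8,-2.7,0,0,1],[-0.3,-0.2,-3.8,-2.7,-0.1,0.1,1],[0,-1.9,-3.1,-4,0,0,1]]]
[[[0,-1.7,-3.3,-4.1,0,0,1],[0,-1.5,-3.4,-4,0,0,1],[0,-1.2,-3.4,-4.1,0,0,1],[0,-1,-3.5,-4,0,0,1],[0,-0.7,-3.6,-4.1,0,0,1]]]
[[[0,-0.4,-3.7,-4,0.1,0,1],[0.9,-1.2,-3.5,-1.7,0,0,1],[0.9,-1.1,-3.5,-1.7,0,0,1],[0.9,-1,-3.5,-1.7,0,0,1],[0.9,-0.9,-3.6,-1.7,0,0,1]]]
[[[0.9,-0.8,-3.6,-1.7,0,0,1],[0.9,-0.7,-3.6,-1.6,0,0,1],[0.9,-0.6,-3.6,-1.7,0,0,1],[0.9,-0.5,-3.6,-1.6,0,0,1],[0.9,-0.3,-3.6,-1.7,0,0,1]]]
[[[0.9,-0.3,-3.7,-1.6,0,0,1],[0,0,0,0,0,0,1],[0,0,0,0,0,0,1],[0,0,0,0,0,0,1],[0,0,0,0,0,0,1]]]
```

drive_tool --plan '[[[-3.2,-0.5,-0.7,0,0,0,1],[-3.2,-0.4,-0.8,0,0,0,1],[-3.3,-0.5,-0.7,0,0,0,1],[-3.2,-0.4,-0.8,0,0,0,1],[-0.3,-1.7,-3.4,-2.7,0,0,1]]]'

```text
clock: 0.52
tcp_pos: [0.2262, -0.4977, 0.3684]
orientation: [-0.129, -0.696, -0.122, 0.696]
wrist_force: [0.8, -0.1, -0.3]
finger_gap: 0.0853
```

drive_tool --plan '[[[-0.3,-1.6,-3.5,-2.7,0,0,1],[-0.3,-1.4,-3.5,-2.7,0,0,1],[-0.3,-1.2,-3.6,-2.7,0,0,1],[-0.3,-1.1,-3.7,-2.7,0,0,1],[-0.3,-0.9,-3.7,-2.7,0,0,1]]]'

```text
clock: 0.93
tcp_pos: [0.3631, -0.3572, 0.3782]
orientation: [-0.208, -0.676, -0.209, 0.676]
wrist_force: [1.0, 0.2, -0.6]
finger_gap: 0.0856
```

```bash
python3 -c "
from p import *
st()"
```

```text
t 0.93 q [-0.93  0.19  0.24  1.62  0.    1.61] tcp [ 0.3631 -0.3572  0.3782] x [-0.  0. -1.] y [ 0.563 -0.826 -0.   ] F [ 1.   0.2 -0.6] gap 0.0856
```

drive_tool --plan '[[[-0.3,-0.7,-3.8,-2.7,0,0,1],[-0.3,-0.6,-3.8,-2.7,0,0,1],[-0.3,-0.4,-3.8,-2.7,0,0,1],[-0.3,-0.2,-3.8,-2.7,0,0,1],[0,-1.9,-3.1,-4,0,0,1]]]'

```text
clock: 1.35
tcp_pos: [0.4814, -0.2137, 0.3891]
orientation: [0.294, 0.643, 0.294, -0.643]
wrist_force: [0.3, -0.0, -0.4]
finger_gap: 0.0851
```

drive_tool --plan '[[[0,-1.7,-3.3,-4.1,0,0,1],[0,-1.5,-3.4,-4,0,0,1],[0,-1.2,-3.4,-4.1,0,0,1],[0,-1,-3.5,-4,0,0,1],[0,-0.7,-3.6,-4.1,0,0,1]]]'

```text
clock: 1.77
tcp_pos: [0.521, -0.0341, 0.39]
orientation: [-0.403, -0.581, -0.403, 0.581]
wrist_force: [1.5, -0.1, 0.2]
finger_gap: 0.0852
```

```bash
python3 -c "
from p import *
st()"
```

```text
t 1.77 q [-0.22  0.22  0.31  1.66 -0.    1.71] tcp [ 0.521  -0.0341  0.39  ] x [-0.001  0.    -1.   ] y [ 0.937 -0.351 -0.001] F [ 1.5 -0.1  0.2] gap 0.0852
```

drive_tool --plan '[[[0,-0.4,-3.7,-4,0,0,1],[0.9,-1.2,-3.5,-1.7,0,0,1],[0.9,-1.1,-3.5,-1.7,0,0,1],[0.9,-1,-3.5,-1.7,0,0,1],[0.9,-0.9,-3.6,-1.7,0,0,1]]]'

```text
clock: 2.18
tcp_pos: [0.5238, 0.1489, 0.3535]
orientation: [-0.455, -0.541, -0.455, 0.541]
wrist_force: [1.5, 0.2, 0.9]
finger_gap: 0.0854
```

drive_tool --plan '[[[0.9,-0.8,-3.6,-1.7,0,0,1],[0.9,-0.7,-3.6,-1.6,0,0,1],[0.9,-0.6,-3.6,-1.7,0,0,1],[0.9,-0.5,-3.6,-1.6,0,0,1],[0.9,-0.3,-3.6,-1.7,0,0,1]]]'

```text
clock: 2.6
tcp_pos: [0.5154, 0.3313, 0.3084]
orientation: [-0.493, -0.506, -0.493, 0.507]
wrist_force: [0.7, 0.0, 0.9]
finger_gap: 0.0853
```

```bash
python3 - <<'E'
from p import *
# grasp point knob: z .123+.003 -> TCP z = .126-.019
go([((.5147,.3664,.20),axes((0,0,-1),(1,0,0))),((.5147,.3664,.106),axes((0,0,-1),(1,0,0)))])
im=env.read_camera("top");cv2.imwrite("pics/top1.png",im[:,:,::-1])
im=env.read_camera("scene");cv2.imwrite("pics/scene1.png",im[:,:,::-1])
E
```

```text
t 2.6 q [ 0.44  0.39  0.34  1.52 -0.    2.04] tcp [0.5154 0.3313 0.3084] x [-0.001 -0.    -1.   ] y [ 1.    -0.027 -0.001] F [0.7 0.  0.9] gap 0.0853
[[[3.6,-0.1,-1.2,-0.5,0,0,1],[3.6,0,-1.2,-0.5,0,0,1],[3.6,0,-1.1,-0.5,0,0,1],[3.1,0,0,0,0,0,1],[3.2,0,0,0,0,0,1]]]
[[[3.1,0,0,0,0,0,1],[0,0,0,0,0,0,1],[0,0,0,0,0,0,1],[0,0,0,0,0,0,1],[0,0,0,0,0,0,1]]]
```

View pics/top1.png

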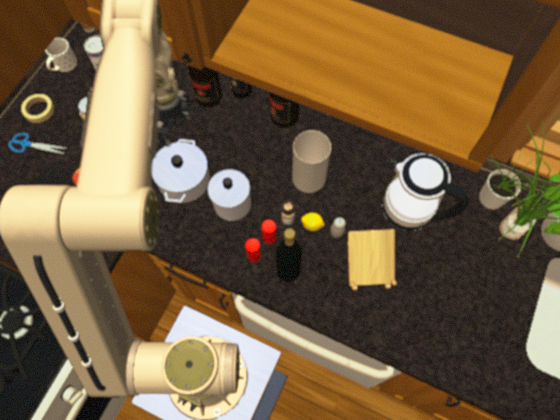

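View pics/scene1.png

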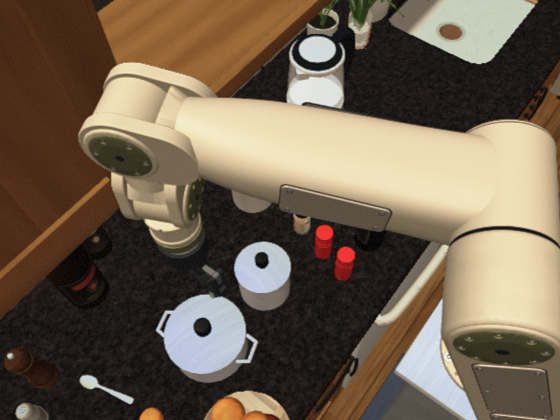

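The arm is now clear of the stand, and the top view shows the lemon at (312,222), the jar at (288,211), the salt shaker at (339,227) and the bottle at (289,258). The stand board is at (372,258). I go down to the knob now.

drive_tool --plan '[[[3.6,-0.1,-1.2,-0.5,0,0,1],[3.6,0,-1.2,-0.5,0,0,1],[3.6,0,-1.1,-0.5,0,0,1],[1,0,0,0,0,0,1],[0,0,0,0,0,0,1]]]'

```text
clock: 3.12
tcp_pos: [0.5136, 0.3629, 0.1874]
orientation: [-0.499, -0.498, -0.5, 0.503]
wrist_force: [0.1, -0.0, 0.3]
finger_gap: 0.0853
```

```bash
python3 - <<'E'
from p import *
go([((.5147,.3664,.106),axes((0,0,-1),(1,0,0)))],vmax=2.2)
im=env.read_camera("scene");cv2.imwrite("pics/scene2.png",cv2.resize(im[220:400,120:320,::-1],None,fx=3,fy=3))
# stand + lemon from top1
b=cv2.imread("pics/top1.png")
cv2.imwrite("pics/c4.png",cv2.resize(b[185:305,260:420],None,fx=4.8,fy=4.8,interpolation=3))
hs=cv2.cvtColor(b,40);m=((hs[:,:,0]>22)&(hs[:,:,0]<35)&(hs[:,:,1]>130)&(hs[:,:,2]>120)).astype(np.uint8)
m[:,:295]=0;m[:,330:]=0;m[:205]=0;m[240:]=0
c=max(cv2.findContours(m,0,1)[0],key=cv2.contourArea)[:,0]
P=np.array([onz("top",p,.028) for p in c])[:,:2].astype(np.float32)
print("lemon",cv2.fitEllipse(c.astype(np.float32)),cv2.fitEllipse(P*1000))
E
```

```text
t 3.12 q [ 0.49  0.44  0.12  1.26 -0.    2.06] tcp [0.5136 0.3629 0.1874] x [-0.007 -0.004 -1.   ] y [ 1.    -0.002 -0.007] F [ 0.1 -0.   0.3] gap 0.0853
[[[2,0,-0.1,0,0.1,0.1,1],[2,0.1,-0.1,0,0,0.1,1],[2.1,0,-0.1,-0.1,0.1,0.1,1],[2,0,-0.1,0,0,0.1,1],[0,0,0,0,0,0,1]]]
lemon ((312.0197448730469, 220.9366912841797), (17.52521324157715, 20.908414840698242), 105.50334167480469) ((546.17041015625, -80.61674499511719), (58.793636322021484, 65.2764663696289), 3.858076333999634)
```

View pics/scene2.png

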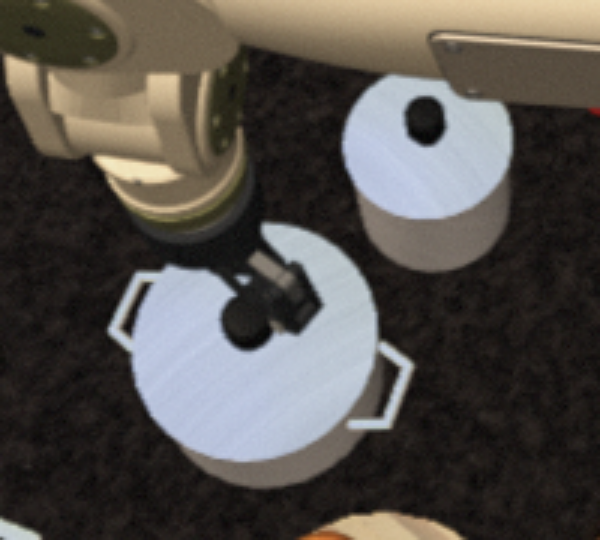

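View pics/c4.png

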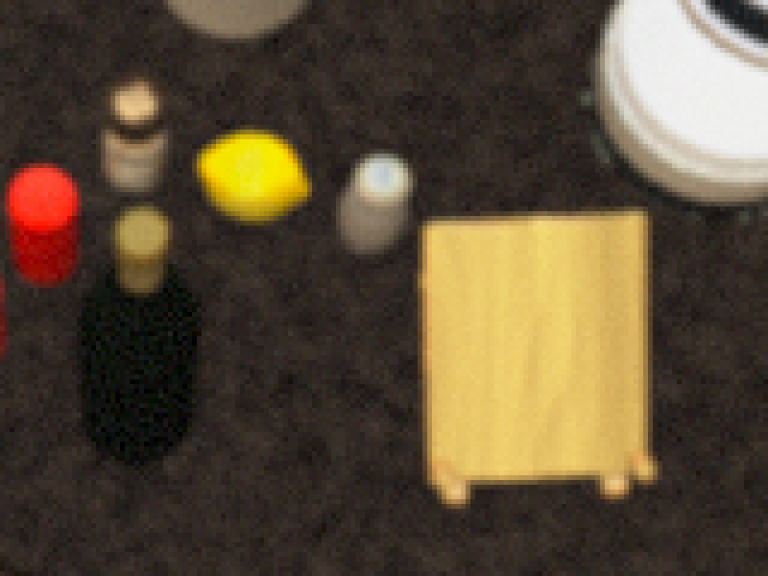

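```bash
cat > stand.py <<'E'
from p import *
from scipy.optimize import least_squares
f=lambda x,y:(280+x/3.6,105+y/3.6); g=lambda x,y:(260+x/4.8,185+y/4.8)
a=np.radians(35)
def seat(px,py,yaw):
    u=np.array([np.cos(yaw),np.sin(yaw),0]);z=np.array([0,0,1.])
    X=np.cos(a)*u+np.sin(a)*z;Z=-np.sin(a)*u+np.cos(a)*z;return np.array([px,py,.072]),X,np.cross(Z,X),Z
obs=[("top",g(421,219),.0825,.0675),("top",g(649,209),.0825,-.0675),("scene",f(272,28),.0825,-.0675),("scene",f(250,172),.0825,.0675),
 ("top",g(427,477),-.0825,.0675),("top",g(646,476),-.0825,-.0675)]
def res(q):
    o,X,Y,Z=seat(*q);return np.concatenate([proj(n,o+x*X+y*Y)-uv for n,uv,x,y in obs])
if __name__=="__main__":
    r=least_squares(res,[.498,-.29,.5]);print(r.x,np.degrees(r.x[2]),np.round(r.fun,1))
    o,X,Y,Z=seat(*r.x)
    for y in(.061,-.061):
        t=o-.0725*X+y*Y+.024*Z
        print("peg tip top c4",(np.array(proj("top",t))-[260,185])*4.8,"base",(np.array(proj("top",t-.024*Z))-[260,185])*4.8,"c1 tip",(np.array(proj("scene",t))-[280,105])*3.6,"base",(np.array(proj("scene",t-.024*Z))-[280,105])*3.6)
E
python3 stand.py
```

```text
[ 0.49724688 -0.29001965  0.47977973] 27.48935368388583 [ 0.4  0.6 -0.8  0.8 -0.3 -1.1 -0.1 -0.6 -0.3  0.6 -0.6 -1. ]
peg tip top c4 [441.83824015 477.86481039] base [435.84026298 464.19077679] c1 tip [436.09338126 246.29589643] base [412.73336508 259.22383323]
peg tip top c4 [641.63256625 469.67296128] base [632.58803587 456.13622151] c1 tip [447.09456686 115.33577901] base [424.54787744 129.34896897]
```

drive_tool --plan '[[[2,0,-0.1,0,0.1,0.1,1],[2,0.1,-0.1,0,0,0.1,1],[2.1,0,-0.1,0,0.1,0.1,1],[2,0,-0.1,0,0,0.1,1],[0,0,0,0,0,0,1]]]'

```text
clock: 3.58
tcp_pos: [0.5169, 0.3673, 0.1094]
orientation: [0.5, 0.503, 0.498, -0.499]
wrist_force: [-0.6, -0.8, -1.6]
finger_gap: 0.0855
```

```bash
python3 - <<'E'
from p import *
go([((.5147,.3664,.106),axes((0,0,-1),(1,0,0)))],vmax=2.2)
im=env.read_camera("scene");cv2.imwrite("pics/scene3.png",cv2.resize(im[220:400,120:320,::-1],None,fx=3,fy=3))
E
```

```text
t 3.58 q [ 0.49  0.48 -0.01  1.08 -0.    2.07] tcp [0.5169 0.3673 0.1094] x [ 0.005  0.002 -1.   ] y [ 1.    -0.004  0.005] F [-0.6 -0.8 -1.6] gap 0.0855
[[[0.3,-0.2,0.1,-0.2,-0.1,-0.3,1],[0,0,0,0,0,0,1],[0,0,0,0,0,0,1],[0,0,0,0,0,0,1],[0,0,0,0,0,0,1]]]
```

View pics/scene3.png

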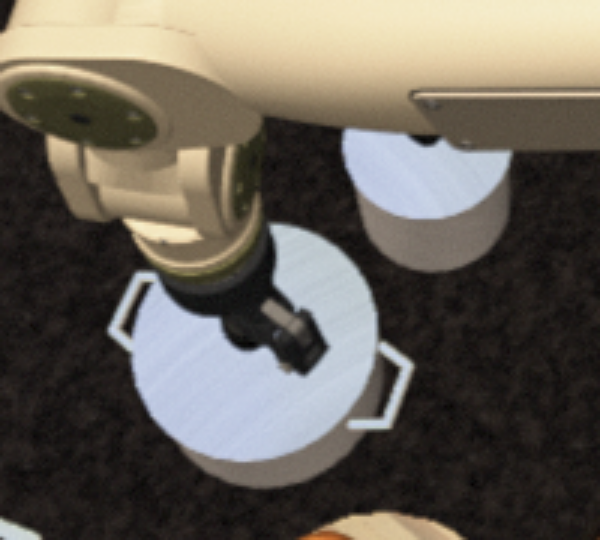

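The pegs project where I see them, within 1 px. The picture shows the open fingers either side of the knob at (245,330). I close now.

drive_tool --plan '[[[0.2,-0.2,0.1,0,0,-0.3,1],[0,0,0,0,0,0,0.6],[0,0,0,0,0,0,0.4],[0,0,0,0,0,0,0.2],[0,0,0,0,0,0,0]]]' --squeeze 70

```text
clock: 4.05
tcp_pos: [0.5157, 0.3679, 0.1093]
orientation: [0.499, 0.502, 0.5, -0.499]
wrist_force: [0.2, -0.4, 0.8]
finger_gap: 0.0387
```

drive_tool --plan '[[[0,0,0,0,0,0,0],[0,0,0,0,0,0,0],[0,0,0,0,0,0,0],[0,0,0,0,0,0,0],[0,0,0,0,0,0,0]]]'

```text
clock: 4.47
tcp_pos: [0.5157, 0.368, 0.1095]
orientation: [0.499, 0.502, 0.5, -0.499]
wrist_force: [-0.3, -0.5, 5.5]
finger_gap: 0.0335
```

```bash
python3 -c "
from p import *
st()"
```

```text
t 4.47 q [ 0.49  0.48 -0.01  1.08  0.    2.06] tcp [0.5157 0.368  0.1095] x [ 0.003  0.004 -1.   ] y [ 1.    -0.002  0.003] F [-0.3 -0.5  5.5] gap 0.0335
```

drive_tool --plan '[[[-0.4,0,0,0,0,0,0],[-0.6,0,0,0,0,0,0],[-1,0,0,0,0,0,0],[-1,0,0,0,0,0,0],[-1,0,0,0,0,0,0]]]'

```text
clock: 4.88
tcp_pos: [0.5151, 0.3675, 0.1493]
orientation: [0.499, 0.502, 0.5, -0.499]
wrist_force: [-0.1, -0.3, -2.5]
finger_gap: 0.0339
```

```bash
python3 - <<'E'
from p import *
st()
im=env.read_camera("scene");cv2.imwrite("pics/scene4.png",cv2.resize(im[200:400,100:320,::-1],None,fx=2.7,fy=2.7))
im=env.read_camera("top");cv2.imwrite("pics/top4.png",cv2.resize(im[100:300,60:300,::-1],None,fx=3,fy=3))
E
```

```text
t 4.88 q [0.49 0.45 0.05 1.17 0.   2.06] tcp [0.5151 0.3675 0.1493] x [ 0.002  0.003 -1.   ] y [ 1.    -0.002  0.002] F [-0.1 -0.3 -2.5] gap 0.0339
```

View pics/scene4.png

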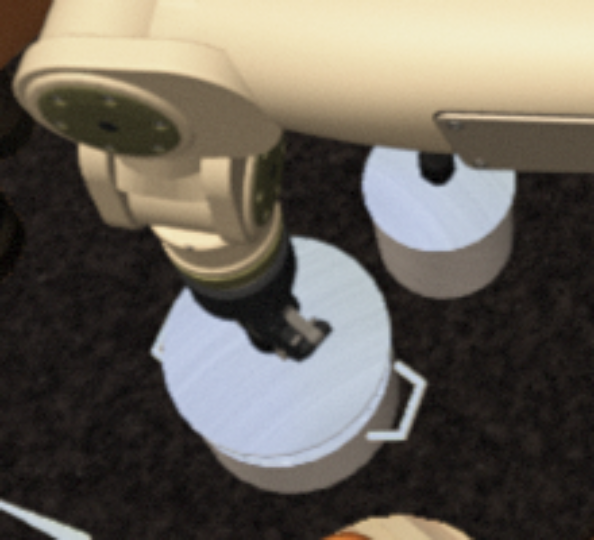

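The lid is lifted and level, with about 2.5 N of weight on the wrist, and the pot stayed in place. I carry it between the bottle and the canister, above the canister's height.

```bash
python3 - <<'E'
from p import *
from stand import seat
o,X,Y,Z=seat(.4972,-.2900,.4798)
D=lambda h:axes((0,0,-1),(np.cos(np.radians(h)),np.sin(np.radians(h)),0))
go([((.52,.36,.31),D(0)),((.555,.10,.32),D(-5)),((.55,-.1,.32),D(-30)),(tuple(o+[-.02,.0,.26]),D(-60)),(tuple(o+.15*Z),axes(-Z,-Y))],0,vmax=3.4,wmax=5.5)
print(o+.15*Z)
E
```

```text
t 4.98 q [0.49 0.45 0.05 1.16 0.   2.06] tcp [0.5164 0.3683 0.1511] x [ 0.006  0.005 -1.   ] y [ 1.    -0.002  0.006] F [ 0.2  0.7 -2. ] gap 0.0334
[[[-3.2,0.1,0.1,0,-0.1,-0.1,0],[-3.2,0.1,0.2,0,-0.1,-0.1,0],[-3.2,0.1,0.2,0,0,0,0],[-3.1,0.1,0.1,-0.1,-0.1,-0.1,0],[-3.2,0,0.2,0,0,0,0]]]
[[[-0.1,0.4,3.2,0.6,0,0,0],[-0.1,0.5,3.2,0.6,0,0,0],[-0.1,0.5,3.3,0.6,0,0,0],[-0.1,0.5,3.2,0.6,0,0,0],[-0.1,0.6,3.2,0.6,0,0,0]]]
[[[-0.2,0.6,3.2,0.7,0,0,0],[-0.1,0.7,3.3,0.6,0,0,0],[-0.2,0.7,3.2,0.7,0,0,0],[0,0.2,3.3,4.2,0,0,0],[0,0.4,3.3,4.2,0,0,0]]]
[[[0,0.7,3.3,4.1,0,0,0],[0,0.9,3.2,4.2,0,0,0],[0,1.2,3.1,4.1,0,0,0],[0,1.4,3.1,4.2,0,0,0],[-0.2,0.5,3.3,5,0,0,0]]]
[[[-0.2,0.8,3.3,5,0,0,0],[-0.2,1.1,3.2,5,0,0,0],[-0.2,1.4,3.1,5,0,0,0],[-0.2,1.7,3,5,0,0,0],[-0.2,1.9,2.8,5,0,0,0]]]
[[[2,0.1,1,0.3,5,0.1,0],[1.9,0.1,1.1,0.4,5,0.1,0],[1.7,0.1,1.3,0.3,5,0.1,0],[1.6,0.1,1.5,0.4,5,0.1,0],[1.5,0.1,1.6,0.3,5,0.1,0]]]
[[[1.4,0.1,1.7,0.3,5,0.1,0],[1.2,0.1,1.8,0.4,5,0.2,0],[0,0,0,0,0,0,0],[0,0,0,0,0,0,0],[0,0,0,0,0,0,0]]]
[ 0.42087815 -0.32971458  0.19487281]
```

drive_tool --plan '[[[-3.2,0.1,0.1,0,0,0,0],[-3.2,0.1,0.2,0,0,0,0],[-3.2,0.1,0.2,0,0,0,0],[-3.1,0.1,0.1,0,0,0,0],[-3.2,0,0.2,0,0,0,0]]]'

```text
clock: 5.4
tcp_pos: [0.5186, 0.3588, 0.3085]
orientation: [0.499, 0.502, 0.5, -0.499]
wrist_force: [1.1, 1.1, -2.6]
finger_gap: 0.0336
```

drive_tool --plan '[[[-0.1,0.4,3.2,0.6,0,0,0],[-0.1,0.5,3.2,0.6,0,0,0],[-0.1,0.5,3.3,0.6,0,0,0],[-0.1,0.5,3.2,0.6,0,0,0],[-0.1,0.6,3.2,0.6,0,0,0]]]'

```text
clock: 5.82
tcp_pos: [0.5398, 0.196, 0.3119]
orientation: [0.486, 0.515, 0.487, -0.512]
wrist_force: [0.4, -0.1, -3.2]
finger_gap: 0.0336
```

drive_tool --plan '[[[-0.2,0.6,3.2,0.7,0,0,0],[-0.1,0.7,3.3,0.6,0,0,0],[-0.2,0.7,3.2,0.7,0,0,0],[0,0.2,3.3,4.2,0,0,0],[0,0.4,3.3,4.2,0,0,0]]]'

```text
clock: 6.23
tcp_pos: [0.5513, 0.0314, 0.3162]
orientation: [0.436, 0.557, 0.437, -0.555]
wrist_force: [0.8, -1.1, -3.7]
finger_gap: 0.0336
```

```bash
python3 - <<'E'
from p import *
st()
im=env.read_camera("scene");cv2.imwrite("pics/scene5.png",im[:,:,::-1])
E
```

```text
t 6.23 q [-0.09  0.26  0.18  1.49  0.    1.72] tcp [0.5513 0.0314 0.3162] x [ 0.002  0.003 -1.   ] y [ 0.971 -0.237  0.001] F [ 0.8 -1.1 -3.7] gap 0.0336
```

View pics/scene5.png

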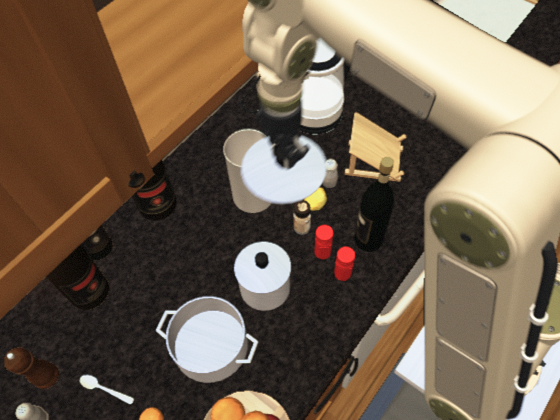

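The picture shows the lid held level at (284,168), clear above the canister rim and beside the bottle neck at (385,165). The open pot is undisturbed at (205,338). I continue.

drive_tool --plan '[[[0,0.7,3.3,4.1,0,0,0],[0,0.9,3.2,4.2,0,0,0],[0,1.2,3.1,4.1,0,0,0],[0,1.4,3.1,4.2,0,0,0],[-0.2,0.5,3.3,5,0,0,0]]]'

```text
clock: 6.7
tcp_pos: [0.5365, -0.1341, 0.3167]
orientation: [0.324, 0.629, 0.326, -0.627]
wrist_force: [1.2, -0.2, -2.0]
finger_gap: 0.0338
```

drive_tool --plan '[[[-0.2,0.8,3.3,5,0,0,0],[-0.2,1.1,3.2,5,0,0,0],[-0.2,1.4,3.1,5,0,0,0],[-0.2,1.7,3,5,0,0,0],[-0.2,1.9,2.8,5,0,0,0]]]'

```text
clock: 7.12
tcp_pos: [0.4739, -0.2924, 0.3271]
orientation: [0.18, 0.685, 0.182, -0.683]
wrist_force: [1.0, -0.1, -2.7]
finger_gap: 0.0334
```

```bash
python3 - <<'E'
from p import *
from stand import seat
o,X,Y,Z=seat(.4972,-.2900,.4798)
go([(tuple(o+.15*Z),axes(-Z,-Y))],0,vmax=3,wmax=4.5)
E
```

```text
t 7.12 q [-0.7   0.27  0.22  1.52  0.    1.92] tcp [ 0.4739 -0.2924  0.3271] x [ 0.002  0.003 -1.   ] y [ 0.495 -0.869 -0.002] F [ 1.  -0.1 -2.7] gap 0.0334
[[[1.7,0.1,0.8,0.3,4.4,0.1,0],[1.6,0.1,0.9,0.3,4.3,0.1,0],[1.5,0.1,1.1,0.2,4.4,0.1,0],[1.4,0.1,1.2,0.3,4.3,0.1,0],[1.3,0.1,1.3,0.2,4.4,0.1,0]]]
[[[1.2,0.1,1.3,0.3,4.3,0.1,0],[1.1,0.1,1.4,0.2,4.4,0.1,0],[1.1,0,1.6,0.3,4.3,0,0],[0,0,0,0,0,0,0],[0,0,0,0,0,0,0]]]
```

drive_tool --plan '[[[1.7,0.1,0.8,0.3,4.4,0.1,0],[1.6,0.1,0.9,0.3,4.3,0.1,0],[1.5,0.1,1.1,0.2,4.4,0.1,0],[1.4,0.1,1.2,0.3,4.3,0.1,0],[1.3,0.1,1.3,0.2,4.4,0.1,0]]]'

```text
clock: 7.53
tcp_pos: [0.4409, -0.3158, 0.2439]
orientation: [0.139, 0.805, 0.203, -0.54]
wrist_force: [-0.0, 0.0, -3.5]
finger_gap: 0.0334
```

drive_tool --plan '[[[1.2,0.1,1.3,0.3,4.3,0.1,0],[1.1,0.1,1.4,0.2,4.4,0.1,0],[1.1,0,1.6,0.3,4.3,0,0],[0,0,0,0,0,0,0],[0,0,0,0,0,0,0]]]'

```text
clock: 7.95
tcp_pos: [0.4203, -0.3285, 0.1929]
orientation: [0.108, 0.861, 0.212, -0.45]
wrist_force: [-0.3, -0.8, -2.0]
finger_gap: 0.0336
```

```bash
python3 - <<'E'
from p import *
from stand import seat
o,X,Y,Z=seat(.4972,-.2900,.4798)
s=st(); M=rot(s["orientation"]).as_matrix()
p=s["tcp_pos"]-o;print("seat frame tcp",np.round([p@X,p@Y,p@Z],4),"axis dev",np.round([-M[:,0]@X,-M[:,0]@Y],3))
for n in("scene","top"):
    im=env.read_camera(n);cv2.imwrite(f"pics/{n}6.png",im[:,:,::-1])
E
```

```text
t 7.95 q [-1.15  0.21 -0.32  1.09  0.61  1.49] tcp [ 0.4203 -0.3285  0.1929] x [ 0.505  0.269 -0.82 ] y [ 0.463 -0.886 -0.005] F [-0.3 -0.8 -2. ] gap 0.0336
seat frame tcp [-0.0011  0.0014  0.1484] axis dev [ 0.002 -0.005]
```

View pics/scene6.png

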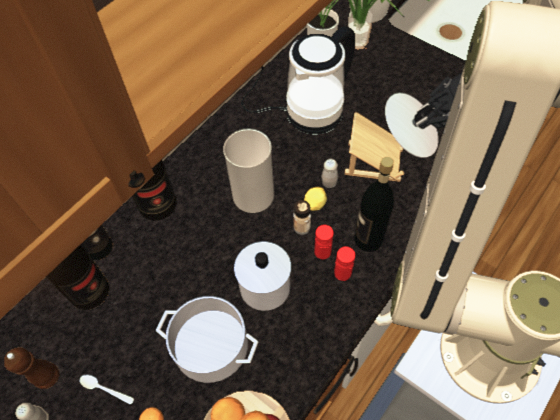

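View pics/top6.png

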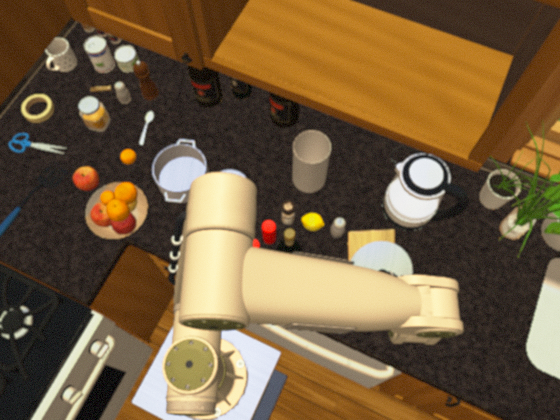

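```bash
python3 - <<'E'
from p import *
s=env.get_state();M=rot(s["orientation"]).as_matrix();ax=-M[:,0];c=s["tcp_pos"]+(.010-.0305)*ax
im=[]
for n in("scene","top"):
    i=cv2.imread(f"pics/{n}6.png");b=proj(n,c).astype(int)
    x0,y0=max(0,min(b[0]-60,440)),max(0,b[1]-60);k=5
    z=cv2.resize(i[y0:y0+120,x0:x0+120],None,fx=k,fy=k,interpolation=3)[:560,:]
    for t in np.arange(0,6.28,.1):
        p=proj(n,c+.088*(np.cos(t)*M[:,1]+np.sin(t)*M[:,2]))
        cv2.circle(z,tuple(((p-[x0,y0]+.5)*k).astype(int)),2,(0,0,255),-1)
    im.append(cv2.resize(z,(390,360)))
cv2.imwrite("pics/ov6.png",np.hstack(im))
E
```

```text
(no output)
```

View pics/ov6.png

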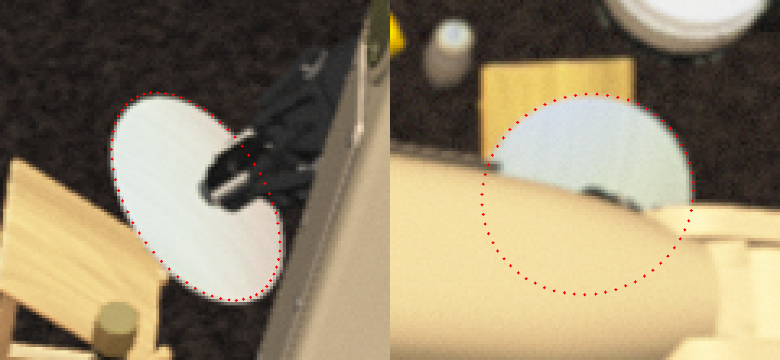

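The predicted lid outline matches both views, so the lid hasn't slipped. I go down along the board normal, 4 mm upslope of the seat.

```bash
cat > sf.py <<'E'
from p import *
from stand import seat
o,X,Y,Z=seat(.4972,-.2900,.4798)
def rel():
    s=st(); M=rot(s["orientation"]).as_matrix();p=s["tcp_pos"]-o
    print("seat tcp mm",np.round(np.array([p@X,p@Y,p@Z])*1000,1),"axis dev deg",np.round(np.degrees([-M[:,0]@X,-M[:,0]@Y]),1),"F seat",np.round([s["wrist_force"]@X,s["wrist_force"]@Y,s["wrist_force"]@Z],1))
    return s
def to(x,y,z,f=0,v=2.2,T=None):
    go([(tuple(o+x*X+y*Y+z*Z),T or axes(-Z,-Y))],f,vmax=v,s=rel())
E
python3 -c "
from sf import *
to(.004,0,.045)"
```

```text
t 8.05 q [-1.15  0.21 -0.32  1.09  0.61  1.49] tcp [ 0.4222 -0.329   0.1954] x [ 0.507  0.266 -0.82 ] y [ 0.466 -0.885  0.001] F [ 0.6  0.9 -3. ] gap 0.0338
seat tcp mm [  1.5   0.  149.6] axis dev deg [ 0.1 -0.1] F seat [-0.9  0.5 -3. ]
[[[2.1,0,-0.1,0,0,0,0],[2.1,0,0,0.1,0,0,0],[2.1,0,-0.1,0,0,0,0],[2.1,0,0,0.1,0,0.1,0],[2.1,0,-0.1,0,0.1,0,0]]]
```

drive_tool --plan '[[[2.1,0,-0.1,0,0,0,0],[2.1,0,0,0,0,0,0],[2.1,0,-0.1,0,0,0,0],[2.1,0,0,0,0,0,0],[2,0,-0.1,0,0,0,0]]]'

```text
clock: 8.47
tcp_pos: [0.4788, -0.2994, 0.1121]
orientation: [0.113, 0.861, 0.213, -0.448]
wrist_force: [-0.2, -0.7, -3.0]
finger_gap: 0.0336
```

```bash
python3 -c "
from sf import *
im=env.read_camera('scene');cv2.imwrite('pics/scene7.png',cv2.resize(im[80:220,310:480,::-1],None,fx=4,fy=4))
to(.004,0,.032,v=.4)"
```

```text
t 8.52 q [-1.02  0.29 -0.45  0.79  0.61  1.65] tcp [ 0.4789 -0.2969  0.1092] x [ 0.506  0.269 -0.82 ] y [ 0.469 -0.883 -0.001] F [ 0.3  1.  -4.4] gap 0.0337
seat tcp mm [ 5.4  2.3 41.6] axis dev deg [ 0.  -0.3] F seat [-1.9  0.8 -4.1]
[[[0.3,0.1,0,0.1,0,0.1,0],[0.3,0.1,0.1,0.1,0,0.1,0],[0.4,0,0,0.1,0,0.1,0],[0,0,0,0,0,0,0],[0,0,0,0,0,0,0]]]
```

View pics/scene7.png

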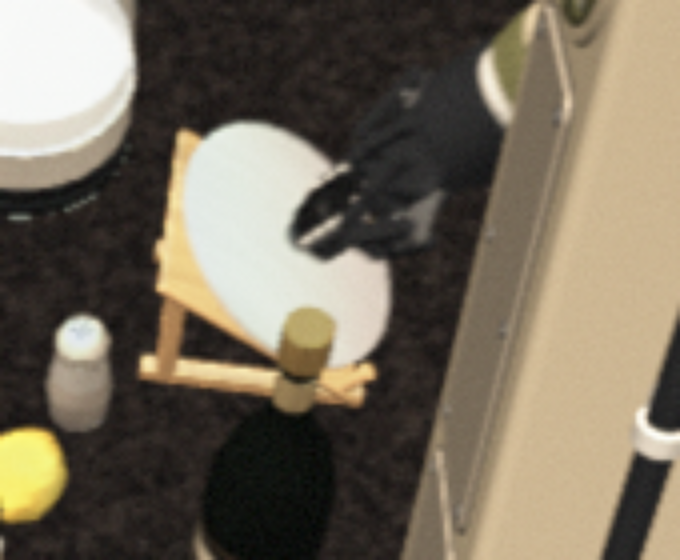

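The lid is just above the board, parallel to it. I lower slowly and watch the force.

drive_tool --plan '[[[0.3,0.1,0,0,0,0,0],[0.3,0.1,0,0,0,0,0],[0.3,0,0,0,0,0,0],[0,0,0,0,0,0,0],[0,0,0,0,0,0,0]]]'

```text
clock: 8.93
tcp_pos: [0.4822, -0.2996, 0.1043]
orientation: [0.111, 0.861, 0.212, -0.448]
wrist_force: [0.2, 0.2, -2.9]
finger_gap: 0.0337
```

```bash
python3 -c "
from sf import *
rel()"
```

```text
t 8.93 q [-1.02  0.3  -0.45  0.77  0.61  1.66] tcp [ 0.4822 -0.2996  0.1043] x [ 0.508  0.266 -0.819] y [ 0.465 -0.885  0.   ] F [ 0.2  0.2 -2.9] gap 0.0337
seat tcp mm [ 4.  -1.6 36.6] axis dev deg [ 0.  -0.1] F seat [-1.5  0.1 -2.5]
```

drive_tool --plan '[[[0.2,-0.1,0,0,0,0,0],[0.2,0,0,0,0,0,0],[0.1,0,0,0,0,0,0],[0,0,0,0,0,0,0],[0,0,0,0,0,0,0]]]'

```text
clock: 9.35
tcp_pos: [0.4839, -0.2971, 0.0995]
orientation: [0.11, 0.861, 0.212, -0.449]
wrist_force: [-3.3, -1.3, -0.4]
finger_gap: 0.0335
```

```bash
python3 -c "
from sf import *
rel()"
```

```text
t 9.35 q [-1.01  0.3  -0.46  0.75  0.61  1.67] tcp [ 0.4839 -0.2971  0.0995] x [ 0.507  0.267 -0.819] y [ 0.465 -0.885 -0.001] F [-3.3 -1.3 -0.4] gap 0.0335
seat tcp mm [ 3.4 -0.1 31.2] axis dev deg [ 0.  -0.2] F seat [-3.1  0.4  1.7]
```

Contact with the board: the normal force rose by 4 N. I slide down to the pegs.

drive_tool --plan '[[[0.1,0,0.1,0,0,0,0],[0,0,0.1,0,0,0,0],[0,0,0.1,0,0,0,0],[0,0,0.1,0,0,0,0],[0,0,0,0,0,0,0]]]'

```text
clock: 9.77
tcp_pos: [0.4828, -0.2986, 0.0983]
orientation: [0.111, 0.862, 0.212, -0.447]
wrist_force: [-2.4, 0.6, 8.7]
finger_gap: 0.0337
```

```bash
python3 -c "
from sf import *
rel()"
```

```text
t 9.77 q [-1.01  0.3  -0.46  0.75  0.61  1.66] tcp [ 0.4828 -0.2986  0.0983] x [ 0.511  0.267 -0.817] y [ 0.465 -0.885  0.001] F [-2.4  0.6  8.7] gap 0.0337
seat tcp mm [ 1.4 -1.  31.1] axis dev deg [-0.2 -0.1] F seat [3.4 1.7 8.2]
```

drive_tool --plan '[[[0,0,0.1,0,0,0,0],[0,0,0.1,0,0,0,0],[0,0,0.1,0,0,0,0],[0,0,0,0,0,0,0],[0,0,0,0,0,0,0]]]'

```text
clock: 10.18
tcp_pos: [0.481, -0.3, 0.0968]
orientation: [0.111, 0.862, 0.212, -0.447]
wrist_force: [-0.6, 0.1, 7.9]
finger_gap: 0.0332
```

```bash
python3 -c "
from sf import *
rel()
im=env.read_camera('scene');cv2.imwrite('pics/scene8.png',cv2.resize(im[80:220,310:480,::-1],None,fx=4,fy=4))"
```

```text
t 10.18 q [-1.02  0.31 -0.47  0.75  0.61  1.65] tcp [ 0.481  -0.3     0.0968] x [ 0.511  0.267 -0.817] y [ 0.465 -0.885  0.002] F [-0.6  0.1  7.9] gap 0.0332
seat tcp mm [-1.3 -1.4 31.1] axis dev deg [-0.2 -0. ] F seat [4.1 0.4 6.7]
```

View pics/scene8.png

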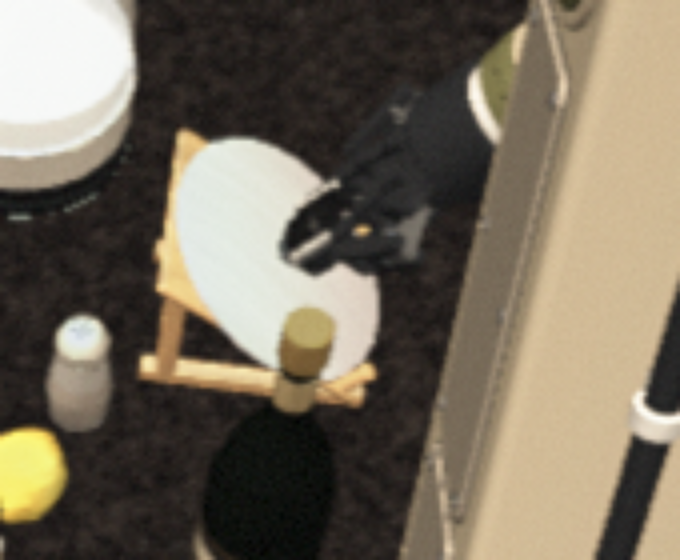

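The lid lies flat on the board at (280,255) in the crop. No peg stop yet, so I keep sliding until the upslope force jumps.

drive_tool --plan '[[[0,0,0.1,0,0,0,0],[0,0,0.1,0,0,0,0],[0,0,0.1,0,0,0,0],[0,0,0,0,0,0,0],[0,0,0,0,0,0,0]]]'

```text
clock: 10.65
tcp_pos: [0.4802, -0.3007, 0.0961]
orientation: [0.111, 0.863, 0.213, -0.445]
wrist_force: [4.1, 2.1, 10.2]
finger_gap: 0.0335
```

```bash
python3 -c "
from sf import *
rel()"
```

```text
t 10.65 q [-1.02  0.31 -0.47  0.75  0.62  1.65] tcp [ 0.4802 -0.3007  0.0961] x [ 0.514  0.268 -0.815] y [ 0.466 -0.885  0.003] F [ 4.1  2.1 10.2] gap 0.0335
seat tcp mm [-2.6 -1.6 31.2] axis dev deg [-0.4 -0. ] F seat [ 9.6 -0.   5.7]
```

The upslope force jumped from 4 to 9.6 N, so the lid is against the pegs. I relax by 1 mm and open.

drive_tool --plan '[[[0,0,-0.1,0,0,0,0],[0,0,0,0,0,0,0],[0,0,0,0,0,0,0.5],[0,0,0,0,0,0,0.7],[0,0,0,0,0,0,0.9]]]'

```text
clock: 11.07
tcp_pos: [0.4782, -0.2999, 0.0935]
orientation: [0.11, 0.861, 0.213, -0.448]
wrist_force: [-0.4, -0.7, -0.5]
finger_gap: 0.0657
```

drive_tool --plan '[[[0,0,0,0,0,0,1],[0,0,0,0,0,0,1],[-0.3,0,0,0,0,0,1],[-0.5,0,0,0,0,0,1],[-0.5,0,0,0,0,0,1]]]'

```text
clock: 11.48
tcp_pos: [0.4712, -0.3033, 0.1043]
orientation: [0.11, 0.861, 0.213, -0.449]
wrist_force: [0.7, -0.1, 0.7]
finger_gap: 0.0856
```

```bash
python3 -c "
from sf import *
im=env.read_camera('scene');cv2.imwrite('pics/scene9.png',cv2.resize(im[80:220,310:480,::-1],None,fx=4,fy=4))
to(.0,0,.20,1,v=3.4)"
```

```text
t 11.53 q [-1.04  0.29 -0.45  0.79  0.61  1.63] tcp [ 0.4713 -0.3041  0.1052] x [ 0.508  0.267 -0.819] y [ 0.465 -0.885 -0.   ] F [-0.1 -1.1  0.9] gap 0.0853
seat tcp mm [-5.1 -0.6 44.2] axis dev deg [ 0.  -0.1] F seat [ 0.  -1.   1.1]
[[[-3.1,0,-0.1,0,0,0,1],[-3.1,0,-0.1,0,0,0,1],[-3.1,0,-0.1,0.1,0,0,1],[-3.1,0,-0.1,0,0,0.1,1],[-3.2,-0.1,-0.1,0.1,0,0,1]]]
```

View pics/scene9.png

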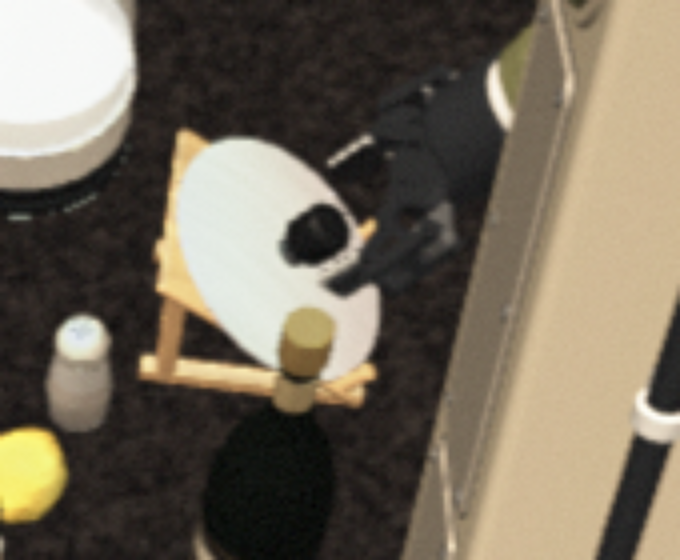

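The lid stays on the slope, with its knob free between the open fingers. I retreat along the normal.

drive_tool --plan '[[[-3.1,0,0,0,0,0,1],[-3.1,0,0,0,0,0,1],[-3.1,0,0,0,0,0,1],[-3.1,0,0,0,0,0,1],[-3.1,0,0,0,0,0,1]]]'

```text
clock: 11.95
tcp_pos: [0.392, -0.3451, 0.2327]
orientation: [0.11, 0.861, 0.213, -0.448]
wrist_force: [0.1, -0.2, -1.0]
finger_gap: 0.0854
```

```bash
python3 - <<'E'
from p import *
from scipy.optimize import least_squares
st(False)
L=[json.loads(l) for l in open("log.jsonl")]
Q=np.array([l["joint_pos"] for l in L]);P=np.array([l["tcp_pos"] for l in L]);O=[rot(l["orientation"]) for l in L]
Ry=lambda t:R.from_euler('y',t);Rz=lambda t:R.from_euler('z',t);Rx=lambda t:R.from_euler('x',t)
def fk(q,k,full=False):
    h,a,L1,L2,d1,f,T,l2,z2=k   # h height,a radial,lat d1, forearm L2 (z2 offset), wrist f to j5, tool T
    R1=Rz(q[0]);p0=R1.apply([a,0,h]);R2=R1*Ry(q[1]);p1=p0+R2.apply([0,0,L1]);R3=R2*Ry(-q[2]);p2=p1+R3.apply([L2,0,z2]);R4=R3*Ry(q[3])
    p3=p2+R4.apply([f,d1,0]);R5=R4*Rz(q[4]);p4=p3+R5.apply([T,0,0]);R6=R5*Rx(q[5])
    return (p0,p1,p2,p3,p4,R6) if full else (p4,R6)
for sg in(1,):
    def res(k): return np.concatenate([fk(q,k)[0]-p for q,p in zip(Q,P)])*1000
    r=least_squares(lambda k:np.r_[res(k),(k[[7,8]])*10,(k[1])*10],[.15,0,.4,.4,.08,.1,.2,0,0]);print(np.round(r.x,3),"max mm",abs(r.fun).max(),len(L))
np.save("k.npy",r.x)
# orientation check on j5 sign
q=Q[-1];print(fk(q,r.x)[1].as_matrix()[:,0],O[-1].as_matrix()[:,0])
for q in(Q[-1],):print([np.round(v,3) for v in fk(q,r.x,True)[:5]])
E
```

```text
[0.233 0.    0.518 0.41  0.08  0.14  0.3   0.    0.056] max mm 0.5559617230216198 23
[ 0.50740417  0.26704638 -0.81928459] [ 0.50740417  0.26704638 -0.81928459]
[array([ 0.   , -0.   ,  0.233]), array([ 0.034, -0.094,  0.742]), array([ 0.169, -0.465,  0.618]), array([ 0.24 , -0.425,  0.479]), array([ 0.392, -0.345,  0.233])]
```

```bash
python3 - <<'E'
from p import *
g=lambda x,y:(260+x/4.8,185+y/4.8)
a,b=onz("top",g(197,170),.028),onz("top",g(311,188),.028)
print(a,b,(a+b)/2,np.linalg.norm(a-b),np.degrees(np.arctan2(*(b-a)[1::-1])))
s=st()
im=env.read_camera("top");cv2.imwrite("pics/top10.png",im[:,:,::-1])
D=lambda h:axes((0,0,-1),(np.cos(np.radians(h)),np.sin(np.radians(h)),0))
go([((.42,-.31,.36),D(-40)),((.50,-.20,.36),D(-20)),((.546,-.082,.25),D(9))],1,vmax=3.6,wmax=6.2)
E
```

```text
[ 0.53305856 -0.04896718  0.028     ] [ 0.5529207  -0.12109795  0.028     ] [ 0.54298963 -0.08503257  0.028     ] 0.07481545251231393 -74.60441871660554
t 11.95 q [-1.22  0.19 -0.24  1.23  0.6   1.41] tcp [ 0.392  -0.3451  0.2327] x [ 0.507  0.267 -0.819] y [ 0.465 -0.885 -0.   ] F [ 0.1 -0.2 -1. ] gap 0.0854
t 12.0 q [-1.23  0.19 -0.23  1.23  0.6   1.4 ] tcp [ 0.3913 -0.3485  0.2374] x [ 0.51   0.261 -0.82 ] y [ 0.463 -0.886  0.006] F [-0.7 -4.   3.9] gap 0.0855
[[[-1.1,-0.3,-1.5,-3.1,-4.9,-1,1],[-1.2,-0.2,-1.4,-3.1,-4.9,-1,1],[-1.3,-0.2,-1.3,-3.1,-4.9,-1,1],[-1.4,-0.1,-1.2,-3.1,-4.9,-1,1],[-1.5,-0.1,-1.1,-3.1,-4.9,-1.1,1]]]
[[[-1.7,-0.1,-1,-3.1,-4.9,-1.1,1],[-1.7,0,-0.9,-3,-5,-1,1],[0,-0.2,-3.4,-5,0,0,1],[0,0,-3.4,-5,0,0,1],[0,0.4,-3.4,-5,0,0,1]]]
[[[0,0.6,-3.3,-5,0,0,1],[2.2,0.1,-2.5,-5.8,0,0,1],[2.2,0.3,-2.5,-5.8,0,0,1],[2.2,0.6,-2.5,-5.8,0,0,1],[2.2,0.8,-2.4,-5.8,0,0,1]]]
[[[2.2,1,-2.3,-5.8,0,0,1],[0,0,0,0,0,0,1],[0,0,0,0,0,0,1],[0,0,0,0,0,0,1],[0,0,0,0,0,0,1]]]
```

View pics/top10.png

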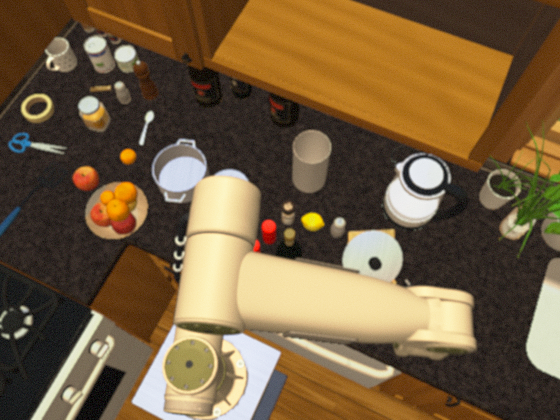

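The lid sits on the stand with its knob at (375,263), and the lemon is undisturbed at (312,222). I move above the lemon.

drive_tool --plan '[[[-1.1,-0.3,-1.5,-3.1,-4.9,-1,1],[-1.2,-0.2,-1.4,-3.1,-4.9,-1,1],[-1.3,-0.2,-1.3,-3.1,-4.9,-1,1],[-1.4,-0.1,-1.2,-3.1,-4.9,-1,1],[-1.5,-0.1,-1.1,-3.1,-4.9,-1.1,1]]]'

```text
clock: 12.42
tcp_pos: [0.4131, -0.3187, 0.3196]
orientation: [0.249, 0.713, 0.28, -0.593]
wrist_force: [-0.5, 0.4, -0.5]
finger_gap: 0.0856
```

drive_tool --plan '[[[-1.7,-0.1,-1,-3.1,-4.9,-1.1,1],[-1.7,0,-0.9,-3,-5,-1,1],[0,-0.2,-3.4,-5,0,0,1],[0,0,-3.4,-5,0,0,1],[0,0.4,-3.4,-5,0,0,1]]]'

```text
clock: 12.83
tcp_pos: [0.4831, -0.2231, 0.3551]
orientation: [0.38, 0.596, 0.384, -0.594]
wrist_force: [0.8, -0.5, -0.4]
finger_gap: 0.0852
```

drive_tool --plan '[[[0,0.6,-3.3,-5,0,0,1],[2.2,0.1,-2.5,-5.8,0,0,1],[2.2,0.3,-2.5,-5.8,0,0,1],[2.2,0.6,-2.5,-5.8,0,0,1],[2.2,0.8,-2.4,-5.8,0,0,1]]]'

```text
clock: 13.25
tcp_pos: [0.5387, -0.1008, 0.2664]
orientation: [0.513, 0.485, 0.517, -0.483]
wrist_force: [-0.4, 0.8, -0.1]
finger_gap: 0.0851
```

```bash
python3 - <<'E'
from p import *
D=lambda h:axes((0,0,-1),(np.cos(np.radians(h)),np.sin(np.radians(h)),0))
go([((.5445,-.083,.20),D(13)),((.5445,-.083,.13),D(13))],1,vmax=3.6,wmax=5.5)
im=env.read_camera('scene');cv2.imwrite('pics/scene11.png',im[:,:,::-1])
E
```

```text
t 13.25 q [-0.33  0.26  0.05  1.37  0.01  1.17] tcp [ 0.5387 -0.1008  0.2664] x [-0.002  0.007 -1.   ] y [ 0.998  0.063 -0.001] F [-0.4  0.8 -0.1] gap 0.0851
[[[3.3,0.3,-0.8,-4.7,-0.2,0,1],[3.3,0.5,-0.9,-4.7,-0.2,0,1],[3.5,0,0,0,0,0,1],[3.5,0,0,0,0,0,1],[0,0,0,0,0,0,1]]]
```

View pics/scene11.png

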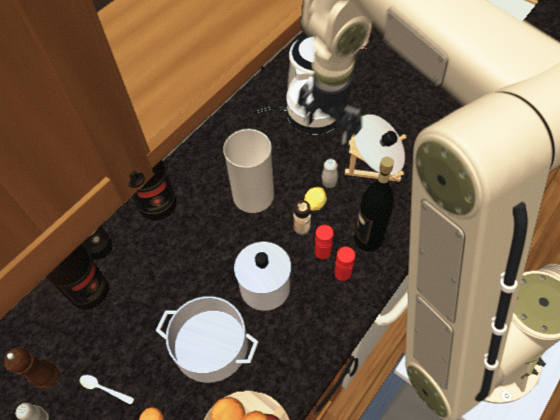

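The gripper is high above the lemon, which is at (316,198), and the way down is clear. I go down in stages.

drive_tool --plan '[[[3.3,0.3,-0.8,-4.7,0,0,1],[3.3,0.5,-0.9,-4.7,0,0,1],[3.5,0,0,0,0,0,1],[3.5,0,0,0,0,0,1],[0,0,0,0,0,0,1]]]'

```text
clock: 13.72
tcp_pos: [0.5393, -0.0817, 0.1246]
orientation: [0.546, 0.441, 0.558, -0.442]
wrist_force: [-1.4, 0.9, -0.7]
finger_gap: 0.0856
```

```bash
python3 - <<'E'
from p import *
D=lambda h:axes((0,0,-1),(np.cos(np.radians(h)),np.sin(np.radians(h)),0))
go([((.5445,-.083,.065),D(13)),((.5445,-.083,.016),D(13))],1,vmax=2.5,wmax=5.5)
im=env.read_camera('scene');cv2.imwrite('pics/scene12.png',cv2.resize(im[90:270,250:420,::-1],None,fx=3.3,fy=3.3))
im=env.read_camera('top');cv2.imwrite('pics/top12.png',cv2.resize(im[150:290,240:420,::-1],None,fx=3.3,fy=3.3))
E
```

```text
t 13.72 q [-0.3   0.32 -0.21  1.06  0.01  1.05] tcp [ 0.5393 -0.0817  0.1246] x [-0.014  0.01  -1.   ] y [ 0.975  0.22  -0.011] F [-1.4  0.9 -0.7] gap 0.0856
[[[2,0.2,0.1,-0.1,-0.3,0.2,1],[2,0.2,0.1,-0.1,-0.2,0.2,1],[2,0.1,0.1,-0.1,-0.3,0.2,1],[2.4,0,0,0,0,0,1],[2.5,0,0,0,0,0,1]]]
```

View pics/scene12.png

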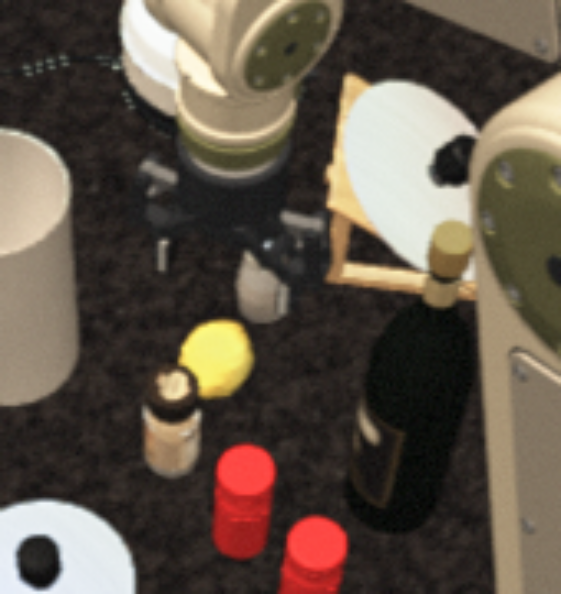

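View pics/top12.png

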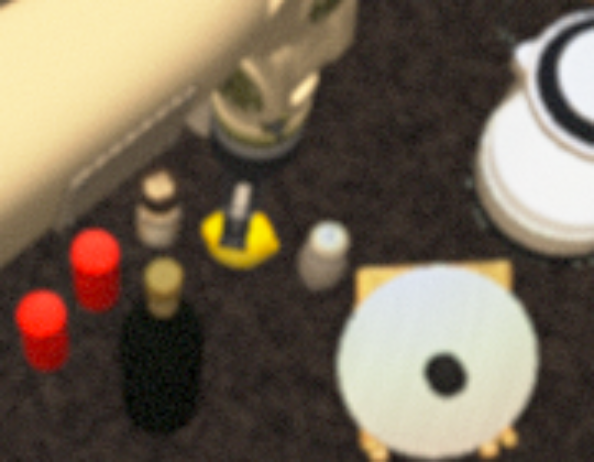

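Both views show the lemon lined up under the fingers, with the jar and the salt shaker off its two ends. The lid lies flat against both pegs. I go down.

drive_tool --plan '[[[2,0.2,0.1,0,-0.2,0,1],[2,0.1,0,0,0,0,1],[1.5,0,0,0,0,0,1],[0,0,0,0,0,0,1],[0,0,0,0,0,0,1]]]'

```text
clock: 14.23
tcp_pos: [0.5484, -0.0841, 0.0783]
orientation: [0.552, 0.443, 0.553, -0.441]
wrist_force: [0.7, 1.7, -0.0]
finger_gap: 0.0854
```

```bash
python3 - <<'E'
from p import *
D=lambda h:axes((0,0,-1),(np.cos(np.radians(h)),np.sin(np.radians(h)),0))
go([((.5445,-.083,.016),D(13))],1,vmax=1.2,wmax=5.5)
im=env.read_camera('scene');cv2.imwrite('pics/scene13.png',cv2.resize(im[120:260,250:400,::-1],None,fx=4,fy=4))
im=env.read_camera('top');cv2.imwrite('pics/top13.png',cv2.resize(im[170:270,260:380,::-1],None,fx=5,fy=5))
E
```

```text
t 14.23 q [-0.3   0.37 -0.27  0.94  0.    1.05] tcp [ 0.5484 -0.0841  0.0783] x [ 0.     0.003 -1.   ] y [0.976 0.22  0.001] F [ 0.7  1.7 -0. ] gap 0.0854
[[[1,-0.1,0,-0.1,0,0,1],[1,-0.1,0,0,0,0,1],[1.1,0,0,-0.1,0,0,1],[1,-0.1,-0.1,0,-0.1,0,1],[1.1,0,0,-0.1,0,0,1]]]
[[[1,-0.1,-0.1,0,-0.1,-0.1,1],[0,0,0,0,0,0,1],[0,0,0,0,0,0,1],[0,0,0,0,0,0,1],[0,0,0,0,0,0,1]]]
```

View pics/scene13.png

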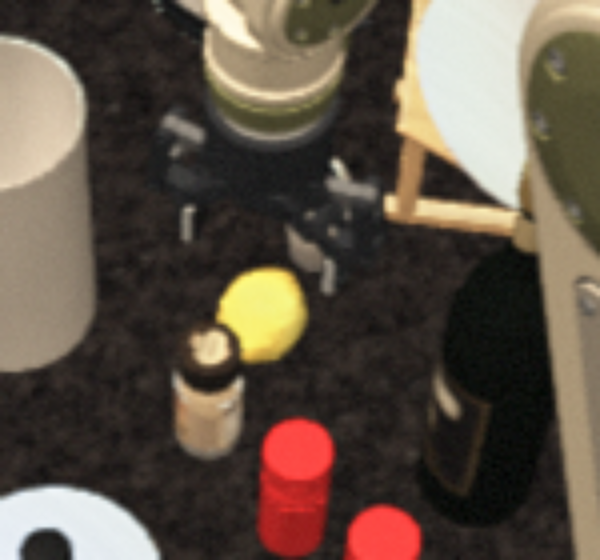

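View pics/top13.png

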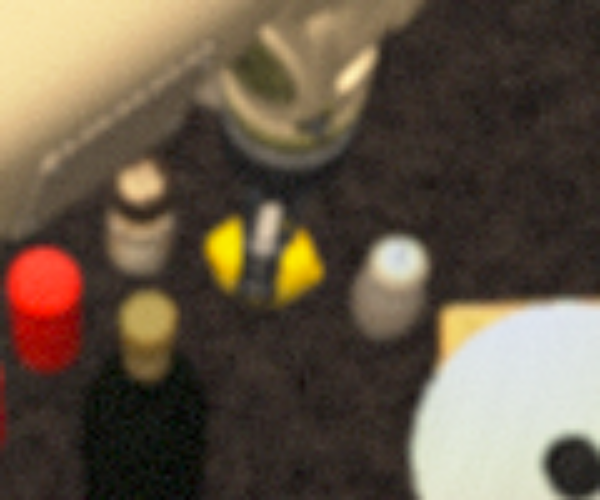

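drive_tool --plan '[[[1,-0.1,0,0,0,0,1],[1,-0.1,0,0,0,0,1],[1.1,0,0,0,0,0,1],[1,-0.1,0,0,0,0,1],[1,0,0,0,0,0,1]]]'

```text
clock: 14.75
tcp_pos: [0.5436, -0.0839, 0.0241]
orientation: [0.551, 0.442, 0.554, -0.441]
wrist_force: [-0.4, 0.2, 0.5]
finger_gap: 0.0852
```

```bash
python3 - <<'E'
from p import *
D=lambda h:axes((0,0,-1),(np.cos(np.radians(h)),np.sin(np.radians(h)),0))
go([((.5445,-.083,.010),D(13))],1,vmax=.9,wmax=5.5)
im=env.read_camera('scene');cv2.imwrite('pics/scene14.png',cv2.resize(im[120:260,250:400,::-1],None,fx=4,fy=4))
E
```

```text
t 14.75 q [-0.3   0.42 -0.34  0.81  0.    1.05] tcp [ 0.5436 -0.0839  0.0241] x [-0.003  0.004 -1.   ] y [ 0.975  0.22  -0.002] F [-0.4  0.2  0.5] gap 0.0852
[[[0.7,0.1,0,-0.1,-0.1,0,1],[0.7,0,-0.1,-0.2,-0.1,0.1,1],[0,0,0,0,0,0,1],[0,0,0,0,0,0,1],[0,0,0,0,0,0,1]]]
```

View pics/scene14.png

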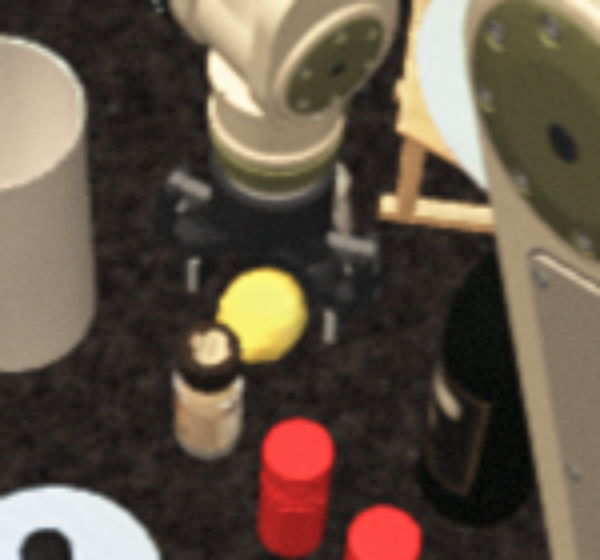

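The fingers straddle the lemon evenly, at x 193 and 330 with the lemon at 262. I go down the last part and close.

drive_tool --plan '[[[0.7,0,0,0,0,0,1],[0.6,0,0,0,0,0,1],[0,0,0,0,0,0,1],[0,0,0,0,0,0,0.7],[0,0,0,0,0,0,0.5]]]' --squeeze 45

```text
clock: 15.22
tcp_pos: [0.5444, -0.084, 0.0125]
orientation: [0.551, 0.442, 0.553, -0.441]
wrist_force: [0.4, -0.4, -0.3]
finger_gap: 0.0638
```

drive_tool --plan '[[[0,0,0,0,0,0,0.3],[0,0,0,0,0,0,0.3],[0,0,0,0,0,0,0.3],[0,0,0,0,0,0,0.3],[0,0,0,0,0,0,0.3]]]'

```text
clock: 15.63
tcp_pos: [0.5446, -0.084, 0.0133]
orientation: [0.552, 0.442, 0.553, -0.441]
wrist_force: [-1.9, 0.2, 6.0]
finger_gap: 0.0515
```

drive_tool --plan '[[[-0.3,0,0,0,0,0,0.3],[-0.7,0,0,0,0,0,0.3],[-1,0,0,0,0,0,0.3],[-1,0,0,0,0,0,0.3],[-1,0,0,0,0,0,0.3]]]'

```text
clock: 16.05
tcp_pos: [0.5444, -0.0841, 0.0535]
orientation: [0.551, 0.442, 0.553, -0.441]
wrist_force: [0.1, 0.3, -1.1]
finger_gap: 0.0519
```

```bash
python3 - <<'E'
from p import *
st()
im=env.read_camera('scene');cv2.imwrite('pics/scene15.png',cv2.resize(im[120:260,250:400,::-1],None,fx=4,fy=4))
E
```

```text
t 16.05 q [-0.3   0.39 -0.31  0.88  0.    1.05] tcp [ 0.5444 -0.0841  0.0535] x [-0.001  0.003 -1.   ] y [ 0.975  0.22  -0.001] F [ 0.1  0.3 -1.1] gap 0.0519
```

View pics/scene15.png

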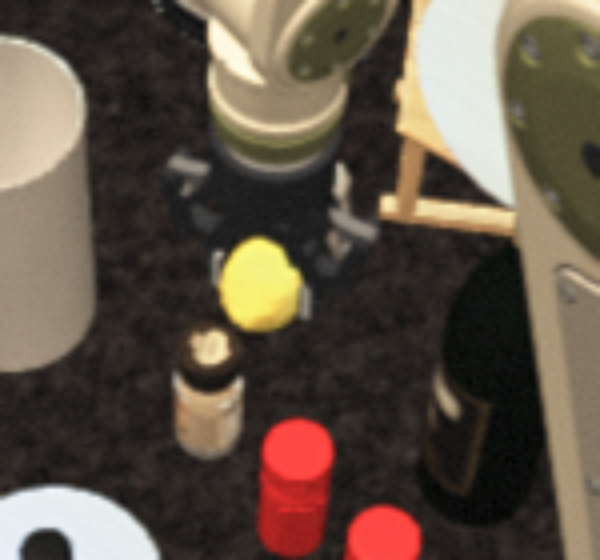

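The lemon is lifted between the pads, with the jar and the salt shaker standing. I raise it and carry it to the pot.

```bash
python3 - <<'E'
from p import *
D=lambda h:axes((0,0,-1),(np.cos(np.radians(h)),np.sin(np.radians(h)),0))
go([((.545,-.084,.27),D(13)),((.54,.10,.28),D(13)),((.5147,.3664,.24),D(13))],.3,vmax=3.6,wmax=5.5)
E
```

```text
t 16.1 q [-0.3   0.38 -0.3   0.88  0.    1.05] tcp [ 0.5458 -0.0845  0.0556] x [ 0.002  0.002 -1.   ] y [0.975 0.22  0.002] F [ 1.3 -0.   0.1] gap 0.0517
[[[-3.6,0,0,0,0,0,0.3],[-3.6,0,0,-0.1,0,0,0.3],[-3.6,0,0,0,0,0,0.3],[-3.5,0,0,-0.1,0,0,0.3],[-3.6,0,-0.1,0,-0.1,-0.1,0.3]]]
[[[-3.5,0,0,-0.1,0,0,0.3],[-0.2,0.6,-3,0,0,0,0.3],[-0.2,0.6,-3,0,0,0,0.3],[-0.2,0.6,-3,0,0,0,0.3],[-0.1,0.6,-3,0,0,0,0.3]]]
[[[-0.2,0.6,-3,0,0,0,0.3],[-0.1,0.6,-3,0,0,0,0.3],[0.5,0.4,-3.3,0,0,0,0.3],[0.5,0.5,-3.3,0,0,0,0.3],[0.5,0.4,-3.3,0,0,0,0.3]]]
[[[0.5,0.5,-3.3,0,0,0,0.3],[0.5,0.4,-3.3,0,0,0,0.3],[0.5,0.5,-3.4,0,0,0,0.3],[0.5,0.4,-3.3,0,0,0,0.3],[0.5,0.5,-3.4,0,0,0,0.3]]]
```

drive_tool --plan '[[[-3.6,0,0,0,0,0,0.3],[-3.6,0,0,0,0,0,0.3],[-3.6,0,0,0,0,0,0.3],[-3.5,0,0,0,0,0,0.3],[-3.6,0,-0.1,0,0,0,0.3]]]'

```text
clock: 16.52
tcp_pos: [0.544, -0.0836, 0.2335]
orientation: [0.551, 0.442, 0.553, -0.441]
wrist_force: [0.7, -1.8, -1.6]
finger_gap: 0.0514
```

drive_tool --plan '[[[-3.5,0,0,0,0,0,0.3],[-0.2,0.6,-3,0,0,0,0.3],[-0.2,0.6,-3,0,0,0,0.3],[-0.2,0.6,-3,0,0,0,0.3],[-0.1,0.6,-3,0,0,0,0.3]]]'

```text
clock: 16.93
tcp_pos: [0.5414, 0.0395, 0.2749]
orientation: [0.551, 0.443, 0.553, -0.441]
wrist_force: [0.4, -0.2, -0.6]
finger_gap: 0.0519
```

drive_tool --plan '[[[-0.2,0.6,-3,0,0,0,0.3],[-0.1,0.6,-3,0,0,0,0.3],[0.5,0.4,-3.3,0,0,0,0.3],[0.5,0.5,-3.3,0,0,0,0.3],[0.5,0.4,-3.3,0,0,0,0.3]]]'

```text
clock: 17.35
tcp_pos: [0.5306, 0.2008, 0.2628]
orientation: [0.551, 0.443, 0.553, -0.441]
wrist_force: [0.5, 0.0, -0.6]
finger_gap: 0.0513
```

drive_tool --plan '[[[0.5,0.5,-3.3,0,0,0,0.3],[0.5,0.4,-3.3,0,0,0,0.3],[0.5,0.5,-3.4,0,0,0,0.3],[0.5,0.4,-3.3,0,0,0,0.3],[0.5,0.5,-3.4,0,0,0,0.3]]]'

```text
clock: 17.77
tcp_pos: [0.5159, 0.3688, 0.2382]
orientation: [0.551, 0.442, 0.553, -0.441]
wrist_force: [0.6, 0.2, -1.3]
finger_gap: 0.0515
```

```bash
python3 - <<'E'
from p import *
D=lambda h:axes((0,0,-1),(np.cos(np.radians(h)),np.sin(np.radians(h)),0))
im=env.read_camera('scene');cv2.imwrite('pics/scene16.png',cv2.resize(im[200:400,100:340,::-1],None,fx=3,fy=3))
go([((.5147,.3664,.10),D(13))],.3,vmax=2.9,wmax=5.5)
E
```

```text
t 17.82 q [0.5  0.43 0.24 1.37 0.01 1.84] tcp [0.5146 0.3746 0.2365] x [-0.003  0.007 -1.   ] y [ 0.974  0.225 -0.001] F [ 1.2  3.3 -0.7] gap 0.0514
[[[2.7,0,0.2,0,-0.1,0,0.3],[2.7,0,0.2,0,-0.1,0,0.3],[2.7,-0.1,0.2,0,-0.1,0,0.3],[2.8,0,0.1,0,-0.1,0,0.3],[2.7,-0.1,0.2,0,0,0.1,0.3]]]
```

View pics/scene16.png

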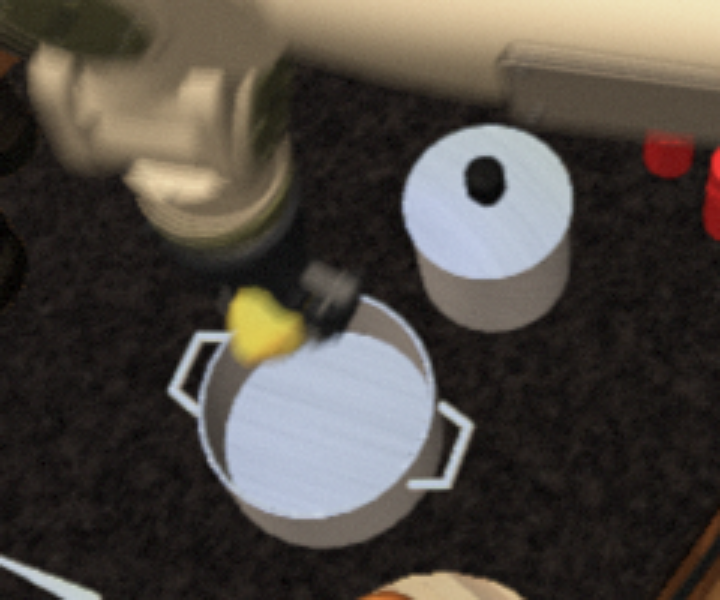

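The lemon is held and above the pot, whose rim centre is at crop (318,407). I check the pot's position while the arm settles.

drive_tool --plan '[[[2.7,0,0,0,0,0,0.3],[2.7,0,0.1,0,0,0,0.3],[1,0,0.1,0,0,0,0.3],[0,0,0,0,0,0,0.3],[0,0,0,0,0,0,0.3]]]'

```text
clock: 18.23
tcp_pos: [0.5166, 0.365, 0.1741]
orientation: [0.551, 0.442, 0.554, -0.441]
wrist_force: [0.9, 0.2, -0.5]
finger_gap: 0.0515
```

```bash
python3 - <<'E'
from p import *
D=lambda h:axes((0,0,-1),(np.cos(np.radians(h)),np.sin(np.radians(h)),0))
for n in("scene","top"):
    im=env.read_camera(n)[:,:,::-1].copy();cv2.imwrite(f"pics/{n}17raw.png",im)
    for t in np.arange(0,6.28,.12):
        cv2.circle(im,tuple(int(round(v)) for v in proj(n,[.5147+.085*np.cos(t),.3664+.085*np.sin(t),.085])),0,(0,0,255),-1)
    c=proj(n,[.5147,.3664,.085]).astype(int)
    cv2.imwrite(f"pics/{n}17.png",cv2.resize(im[c[1]-65:c[1]+55,c[0]-65:c[0]+85],None,fx=4,fy=4,interpolation=0))
go([((.5147,.3664,.055),D(13))],.3,vmax=2.5,wmax=5.5)
E
```

```text
t 18.33 q [0.49 0.44 0.1  1.23 0.   1.84] tcp [0.5177 0.3656 0.1758] x [ 0.001  0.005 -1.   ] y [0.976 0.219 0.002] F [-0.3  0.3  0. ] gap 0.0517
[[[2.4,-0.1,0,-0.1,-0.1,0,0.3],[2.4,0,0,-0.1,0,0,0.3],[2.4,-0.1,0,0,-0.1,0,0.3],[2.4,0,-0.1,-0.1,0,0,0.3],[2.5,-0.1,0,0,-0.1,-0.1,0.3]]]
```

View pics/scene17.png

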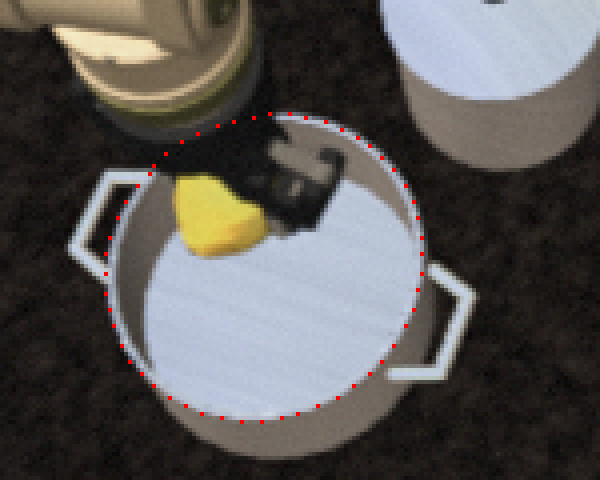

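View pics/top17.png

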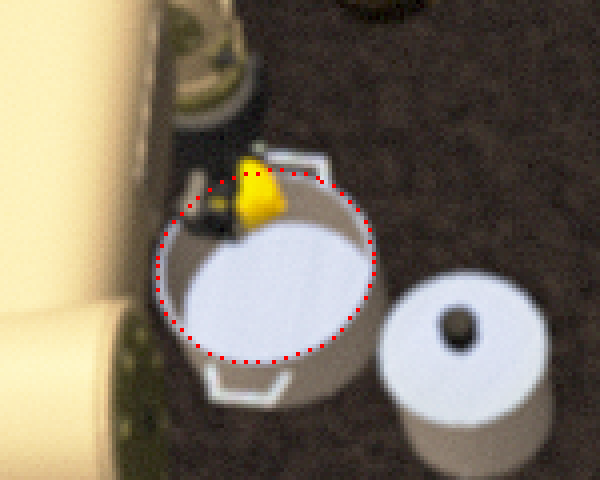

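The pot's rim coincides with the original position in both views, so it hasn't moved. I lower the lemon in.

drive_tool --plan '[[[2.4,-0.1,0,0,0,0,0.3],[2.4,-0.1,0,0,0,0,0.3],[2.4,0,0,0,0,0,0.3],[2.4,0,0,0,0,0,0.3],[2.4,0,0,0,0,0,0.3]]]'

```text
clock: 18.75
tcp_pos: [0.5162, 0.366, 0.0552]
orientation: [0.551, 0.444, 0.553, -0.44]
wrist_force: [-0.3, -0.3, -0.7]
finger_gap: 0.0517
```

```bash
python3 - <<'E'
from p import *
D=lambda h:axes((0,0,-1),(np.cos(np.radians(h)),np.sin(np.radians(h)),0))
go([((.5147,.3664,.021),D(13))],.3,vmax=1,wmax=5.5)
E
```

```text
t 18.75 q [ 0.49  0.52 -0.09  0.96  0.    1.84] tcp [0.5162 0.366  0.0552] x [ 0.002  0.005 -1.   ] y [0.976 0.22  0.003] F [-0.3 -0.3 -0.7] gap 0.0517
[[[0.9,0,0,-0.1,-0.1,0,0.3],[0.8,0,0,-0.1,-0.1,-0.1,0.3],[0.9,-0.1,0,-0.1,0,0,0.3],[0.8,0,-0.1,0,-0.1,-0.1,0.3],[0,0,0,0,0,0,0.3]]]
```

drive_tool --plan '[[[0.9,0,0,0,0,0,0.3],[0.8,-0.1,0,0,0,0,0.3],[0.9,0,0,0,0,0,0.3],[0.7,0,0,0,0,0,0.3],[0,0,0,0,0,0,0.3]]]'

```text
clock: 19.17
tcp_pos: [0.5135, 0.3653, 0.0204]
orientation: [0.551, 0.442, 0.554, -0.441]
wrist_force: [-0.1, -0.3, -0.5]
finger_gap: 0.0517
```

drive_tool --plan '[[[0.2,0,0,0,0,0,0.3],[0,0,0,0,0,0,0.3],[0,0,0,0,0,0,0.62],[0,0,0,0,0,0,0.66],[0,0,0,0,0,0,0.7]]]'

```text
clock: 19.58
tcp_pos: [0.5139, 0.3656, 0.0195]
orientation: [0.551, 0.442, 0.553, -0.441]
wrist_force: [-0.9, 0.6, 0.0]
finger_gap: 0.06
```

drive_tool --plan '[[[0,0,0,0,0,0,0.8],[0,0,0,0,0,0,0.9],[0,0,0,0,0,0,0.9],[-0.5,0,0,0,0,0,0.9],[-1,0,0,0,0,0,0.9]]]'

```text
clock: 20.0
tcp_pos: [0.5125, 0.3648, 0.0331]
orientation: [0.551, 0.441, 0.554, -0.442]
wrist_force: [-0.8, -0.6, 0.1]
finger_gap: 0.0768
```

drive_tool --plan '[[[-2,0,0,0,0,0,0.9],[-3,0,0,0,0,0,0.9],[-3,0,0,0,0,0,0.9],[-3,0,0,0,0,0,0.9],[-3,0,0,0,0,0,0.9]]]'

```text
clock: 20.42
tcp_pos: [0.5137, 0.3648, 0.1764]
orientation: [0.551, 0.442, 0.553, -0.441]
wrist_force: [0.9, 0.6, 0.4]
finger_gap: 0.0767
```

drive_tool --plan '[[[-3,0,0,0,0,0,0.9],[-3,0,0,0,0,0,0.9],[-2,0,0,0,0,0,0.9],[0,0,0,0,0,0,0.9],[0,0,0,0,0,0,0.9]]]'

```text
clock: 20.83
tcp_pos: [0.5147, 0.365, 0.2564]
orientation: [0.552, 0.444, 0.553, -0.44]
wrist_force: [0.4, -0.5, -1.2]
finger_gap: 0.0771
```

```bash
python3 - <<'E'
from p import *
st()
for n in("scene","top"):
    im=env.read_camera(n)[:,:,::-1];cv2.imwrite(f"pics/{n}18.png",im)
E
```

```text
t 20.83 q [0.49 0.42 0.26 1.41 0.   1.84] tcp [0.5147 0.365  0.2564] x [ 0.002  0.006 -1.   ] y [0.975 0.22  0.003] F [ 0.4 -0.5 -1.2] gap 0.0771
```

View pics/scene18.png

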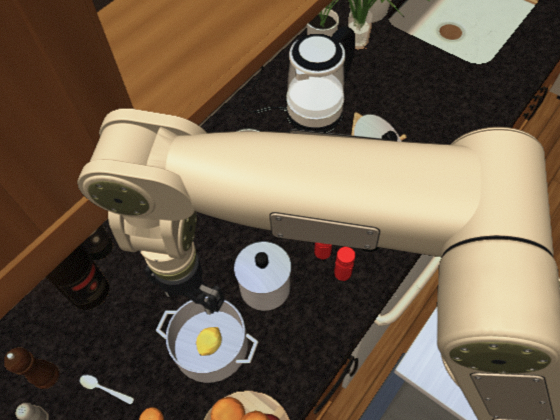

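View pics/top18.png

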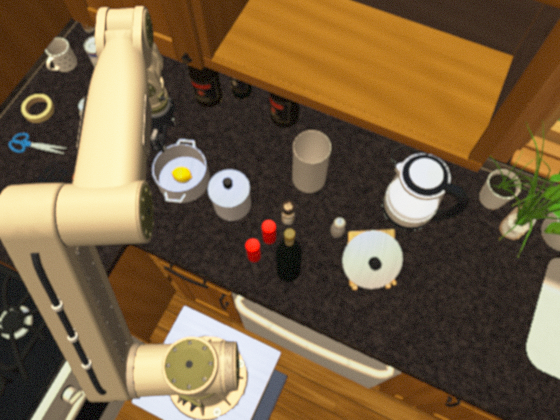

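The lemon lies in the pot, at scene (208,341) and top (181,174). The lid is on the stand, at top (373,260). A final numeric check for shifts and for the lid's fit.

```bash
python3 - <<'E'
from p import *
from sf import o,X,Y,Z
a=cv2.imread("pics/top1.png",0).astype(np.float32);b=cv2.imread("pics/top18.png",0).astype(np.float32)
for n,(x0,y0,x1,y1) in dict(jar=(276,198,301,230),salt=(328,212,350,242),bottle=(272,225,305,285),can=(285,125,335,200),narrow=(206,165,255,222),reds=(242,216,281,265)).items():
    print(n,np.round(cv2.phaseCorrelate(a[y0:y1,x0:x1].copy(),b[y0:y1,x0:x1].copy(),cv2.createHanningWindow((x1-x0,y1-y0),cv2.CV_32F))[0],2))
im=cv2.imread("pics/top18.png")
m=im.min(2)>150;m[:,:335]=0;m[:,410:]=0;m[:222]=0;m[300:]=0
m=cv2.morphologyEx(m.astype(np.uint8),cv2.MORPH_OPEN,np.ones((5,5)))
c=max(cv2.findContours(m,0,1)[0],key=cv2.contourArea);c=cv2.convexHull(c)[:,0]
P=[]
for uv in c:
    O,d=ray("top",uv);q=o+.010*Z;t=((q-O)@Z)/(d@Z);w=O+t*d-o;P.append([w@X*1000,w@Y*1000])
print("lid in seat frame mm",cv2.minEnclosingCircle(np.array(P,np.float32)),cv2.fitEllipse(np.array(P,np.float32)))
E
```

```text
jar [ 0.7  -0.18]
salt [0.12 0.06]
bottle [-0.06 -0.04]
can [0.   0.62]
narrow [-0.19  0.05]
reds [-0.04  0.25]
lid in seat frame mm ((-1.8693228960037231, 0.46961212158203125), 87.9261245727539) ((-1.5576040744781494, -0.25223952531814575), (173.41932678222656, 174.88108825683594), 90.83819580078125)
```

```bash
python3 -c "
from workcell import env
print(env.hand_in(), env.get_state()['clock'])"
```

```text
the job is handed in; nothing more can be done
the job is handed in; nothing more can be done
```

I took the lid off the wide pot by its knob and laid it knob up on the stand against both pegs, holding it until it lay flat. Then I lowered the lemon to the floor of the open pot and let go. I handed the job in at about 21 s, with the gripper clear of everything.

What the last checks showed:
- **Lid:** it lies flat as a full circle in the board plane, within about 2 mm of the measured seat. While I slid it down, the upslope force rose from 4 to 9.6 N at the pegs.
- **Lemon:** both views show it inside the pot.
- **Wide pot:** its rim matched the original position in both views before I lowered the lemon. I did not measure it again after letting go, but it looked in place.
- **Other things:** the bottle, salt shaker, narrow pot and red jars moved by 0.25 px or less between top views.
- **Small disagreement:** the spice jar and the canister read 0.6–0.7 px, roughly 2 mm. I think the jar's reading comes from the lemon being lifted out of the crop beside it, but I have no such explanation for the canister. Both still stand, and I saw no contact.

The wrist force stayed at about 11 N or less at every reading I took.

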